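# Hold a spread snap ring at the groove of an axle stub

### The job

Bring the snap ring to the groove of the upright axle stub with the red-handled snap ring pliers: put their two pins down into the gap of the ring on the wooden block, squeeze the handles right home to spread the ring, and lift it off. Keep it spread and slide it down over the end of the axle to the height of the black groove. Finish there, still squeezing the pliers, with the ring held spread, level, centred and still at the groove, not resting or pressing on the axle or its collar; do not drop the ring and leave the other things on the bench alone.

Things in the scene. Friction and masses are not known exactly. Their poses are not given: they have to be found in the camera images.
- pliers_grip (a point): Where to grasp the snap ring pliers: between their two red handles, half-way up (16 mm high), 60 mm behind the pivot. x points to the tips, z up. Here the handles' outer faces are 62 mm apart at rest, 42 mm fully squeezed; the red grips reach 20 mm ahead of and 73 mm behind this point.
- pliers: Snap ring pliers, 0.17 kg, 215 mm long, handles lying level, 45 mm up. Origin on the pivot, mid-height, x to the tips. The handles spring apart: about 8 N on each starts to move them, about 24 N holds them fully squeezed with the ring on; more does no harm. Squeezing moves the tips apart, up to a built-in stop. The tips end in two pins bent straight down.
- rest: Wooden rest, fixed, under the pliers: 8 mm baseboard with two cross rails 37 mm high. Rails lie 48 to 72 mm ahead and 49 to 67 mm behind the grip point; free room for fingers between them. Origin at bench level about under the pivot, x to the tips.
- pliers_tips (a point): The middle between the two pins, 140 mm ahead of and 26 mm below the grip point. Pins stand 3.7 mm either side of it at rest, 16.8 mm squeezed. Each has a neck 4.4 mm thick and 10 mm long, centred at this height, between a 7 mm shank above and a 7.2 mm flange below, ending 7.5 mm below this point. The ring's lugs belong in the necks; its spring grips them.
- pliers_left (a joint): Squeeze of the pliers: 0 handles apart and tips together, 0.165 rad fully squeezed at the stop (the right handle moves alike).
- ring_center (a point): Centre of the snap ring's bore when spread, mid-thickness; z up, the ring's gap is on the -x side. On the block it is 42.5 mm above the bench. To pick it up, put the closed pins in the gap with their middle 25.4 mm to -x of this point and at its height, then squeeze: they seat in the notches (the ring may shift 1 or 2 mm).
- ring: Dark spring-steel ring, 5 mm thick, 54 mm across, 28 g, lying flat; point and axes as ring_center. At the gap two lugs with V notches in their facing ends, 21 mm apart when relaxed, overhang the block's front. Spread, the bore is 43.4 mm wide and the pins sit 26.2 mm to -x; hanging on the pins, its far side may sag by some degrees and it may creep down 2 mm. Relaxed it will not pass over the axle.
- ring_left (a joint): Spread of the ring: 0 relaxed, about 0.17 rad with the pliers fully squeezed (the right side moves alike).
- groove (a point): Middle of the groove, on the axis of the upright axle stub, 60 mm above the bench; z up. Axle 40 mm in diameter; the groove is black and 8 mm high. The axle's end, with a 5 mm long chamfer, is 24 mm above this point.
- axle: The axle stub with its wheel, fixed to the bench; origin on the axis at bench level. Under the groove a brass collar, 48 mm across, its top 54 mm above the bench; then a blue wheel, 104 mm across, hub face 46 mm above the bench; base flange 120 mm across.
- block: Wooden block 48 x 66 x 40 mm, fixed, on which the ring lies; a spigot 28 mm across and 9 mm high stands inside the ring. Origin at bench level on the spigot's axis; the front, where the lugs overhang, is its -x side, 16 mm from the origin.
- bearing: Ball bearing, 62 mm across, 16 mm high, lying flat; bystander. Origin under its centre.
- wrench: Open-ended wrench, 200 mm, lying on the bench; bystander.
- grease_tin: Yellow tin, 74 mm across, 80 mm high; bystander. Origin under its centre.
- hammer: Hammer, 260 mm, lying on the bench; bystander.
- pattern: Half-ring of light wood, 108 mm across, 24 mm high; bystander. Origin at the centre of its arc.
- sleeve: Brass sleeve, 52 mm across, 35 mm high, upright; bystander. Origin under its centre.
- oil_bottle: White bottle with a red cap, 60 mm across, 150 mm high; bystander. Origin under its centre.
Mind the look-alikes: they are no part of the job. What is shaped like the pliers but blue or yellow is not meant.

How it is judged:
On the way, in this order (a step that is already met when the one before it is completed fails the run):
1. the ring is spread on the pliers and lifted clear of its block (value of joint ring_left above 0.11 rad and height (world z) of ring_center above 0.055 m and contact force between ring and block below 0.05 N and contact force between pliers and ring above 1 N), for 0.2 s.
2. the spread ring is round the axle, below its end (value of joint ring_left above 0.11 rad and horizontal distance between ring_center and groove below 0.004 m and z of ring_center in the frame of groove below 0.02 m and contact force between pliers and ring above 1 N), for 0.1 s.
At the end, for the whole second after the job is handed in: Ring round the axle: centre within 3 mm of the axis and 2.5 mm of the height of the groove's middle, level within 0.14 rad, spread at least 0.11 rad by the pliers, which the fingers still squeeze; it presses on axle and collar with less than 3 N and is still (value of joint ring_left above 0.11 rad and horizontal distance between ring_center and groove below 0.003 m and z of ring_center in the frame of groove between -0.0025 and 0.0025 m and angle between ring's own z axis and vertical below 0.14 rad and contact force between pliers and ring above 1 N and contact force between the fingers and pliers above 3 N and contact force between ring and axle below 3 N and linear speed of ring below 0.02 m/s); the arm keeps its last pose, push and grip.
It fails at once if the ring was dropped (height (world z) of ring_center below 0.025 m).
It fails at once if a bystander was disturbed (distance of any of bearing, wrench, grease_tin, hammer, pattern, sleeve, oil_bottle from where it was at the start of the episode above 0.015 m).
It also fails if it takes over 51 s, if anything falls off the work surface, if the arm or the gripper's body presses on something with over 40 N, if the wrist force passes 120 N, or if a joint passes its speed limit or range.

### The arm

A 7-joint arm with a two-finger parallel gripper is mounted at the origin on the work surface. World frame = base frame: x ahead of the robot, y to its left, z up, the work surface at z = 0. Lengths are in m, angles in rad, forces in N, time in s.
With the tool pointing down it reaches from about 0.4 to 0.875 m from the base axis. Payload 4.4 kg.
Tool frame: the origin (TCP) lies midway between the tips of the shut fingers; the grasp point (between the pads) lies 19 mm behind it; z points along the fingers, y is the line along which they close (so a half turn about z gives the same grasp; the last joint's range is limited). The gripper opens to 85 mm and grips with 20 to 120 N. Pads are 22 mm wide; open, the fingers measure 114 mm over their backs; the gripper's body (76 mm by 85 mm) begins 54 mm behind the grasp point. The pads swing forward as they close: fully open they stand 13 mm farther back than shut.
Start: joints at [1.105, 0.628, 0.038, 1.517, -0.027, 0.996, -0.02], TCP at [0.253, -0.599, 0.193] pointing down, gripper open.
Joint ranges: [-3.06, 3.06], [-0.37, 2.12], [-1.25, 1.32], [0.18, 2.47], [-1.1, 4.24], [0.23, 1.98], [-2.94, 2.94]. Speed limits (rad/s): [2.57, 2.57, 3.14, 3.14, 3.14, 3.14, 3.14].

### API

Orientations are given as a rotation vector (axis times angle).
In Python, from station import * gives the robot as it stands.
- The arm moves only by the shell command python3 -m pendant 'ROWS' [FORCE]. ROWS is JSON, a list that holds one entry, the list of rows, each a list of 5 numbers: the shift along the tool's x, y, z in mm, then the turn about the tool's z in degrees, then the finger opening in mm, from 0 to 85.4. In form: [[[x, y, z, roll, hand], ...]]. A call has exactly 8 rows; each row shifts and turns the commanded pose from where the row before left it, along the tool's axes as they then stand; what a row does not reach is not made up. A row lasts 1/12 s, in which the tool goes at most 41.7 mm and 7.16 degrees, less where a joint would pass 70% of its speed; a pose out of reach is approached as far as the arm can. A call with a gripper value outside its range is refused whole. The fingers move at their own pace and stop on an object; FORCE is the grip in N (left out, the last holds). Time passes only in rows, so rows that do not move let the fingers close, or fill a call up. It gives the time, the measured TCP pose, the force, the opening and the grip force at its end, in the units of the state.
- observe(): the state, without advancing time (a new reading comes with each control period).
- grab_frame(name): name is "side" or "top" or "wrist"; returns the picture (384x512x3 uint8, red, green, blue); there is no depth.
- calibration(name): a dict with "fx", "fy", "cx", "cy" (pixels), "R" (3x3) and "t" (3): a world point X has camera coordinates R X + t. Camera axes: x right, y down, z forward; pixel columns grow to the right and rows downward; lengths in m; the calibration is good to about 2 mm. The wrist camera is an equidistant fisheye: a pixel r from the principal point sees the ray r / f radians off the axis. A picture is of the moment at which its call begins: read the wrist's pose just before it. calibration takes no time and is no camera call; for the wrist camera it gives the pose at the moment of the call.
- finish_job(): hands the job in; it is judged then, once.
The state is a dict: "time": time; "qpos": joint angles; "dq": joint speeds; "effort": joint torques, N m; "eef_pos": TCP position; "ee_rot": TCP orientation; "ft_force": force on the tool from outside, world axes, zero at the start; "moment": the same for the moment, N m; "opening": finger opening in m; "finger_force": force on a finger pad.
Only numpy, scipy, OpenCV 4.12 (cv2) and the standard library are available. Lean on these libraries where they do the work, as an engineer would, in place of code of your own. Each camera call takes 0.05 s, during which the arm holds its last target. There are 200 camera calls.

## Working session

There is one attempt and no reset: what is moved stays moved. The work goes in short steps, Python scripts to look and compute and a shell command to move; the robot and the scene stay as the last step left them, time stands still between calls to the robot, and variables do not carry over. Pictures are saved under pics/ and viewed, at most 10 in all, crops included, and the job is handed in when it is done.

```bash
mkdir -p pics; ls; python3 - <<'E'
from station import *
import cv2,numpy as np
s=observe();print({k:np.round(v,3) for k,v in s.items()})
for n in("top","side","wrist"):
    c=calibration(n);print(n,{k:np.round(v,3).tolist() for k,v in c.items()})
    cv2.imwrite(f"pics/{n}0.png",grab_frame(n)[:,:,::-1])
a=cv2.imread("pics/top0.png");b=cv2.imread("pics/side0.png")
cv2.imwrite("pics/t.png",cv2.resize(a,(800,600)))
E
```

```text
pics
{'time': np.float64(0.0), 'qpos': array([ 1.105,  0.629,  0.038,  1.518, -0.027,  0.996, -0.02 ]), 'dq': array([ 0.   , -0.001, -0.002,  0.001, -0.001, -0.   , -0.002]), 'effort': array([-0.0000e+00, -5.6340e+01,  1.2260e+00, -1.9344e+01,  1.1000e-02,
        1.1000e-02, -0.0000e+00]), 'eef_pos': array([ 0.253, -0.598,  0.192]), 'ee_rot': array([-3.077e+00, -6.230e-01,  1.000e-03]), 'ft_force': array([ 0.238, -0.368,  0.582]), 'moment': array([-0.025, -0.004, -0.018]), 'finger_force': np.float64(0.0), 'opening': np.float64(0.085)}
top {'fx': 452.39, 'fy': 452.39, 'cx': 258.412, 'cy': 197.69, 'R': [[0.003, -1.0, 0.005], [-0.998, -0.004, -0.066], [0.066, -0.005, -0.998]], 't': [-0.023, 0.466, 1.303]}
side {'fx': 423.507, 'fy': 423.507, 'cx': 260.869, 'cy': 191.46, 'R': [[-0.997, -0.072, 0.01], [-0.056, 0.682, -0.729], [0.046, -0.728, -0.684]], 't': [0.481, 0.087, 1.424]}
wrist {'fx': 297.319, 'fy': 297.319, 'cx': 249.981, 'cy': 190.688, 'R': [[0.389, -0.921, -0.002], [-0.879, -0.372, 0.298], [-0.275, -0.114, -0.955]], 't': [-0.648, -0.039, 0.379]}
```

View pics/t.png

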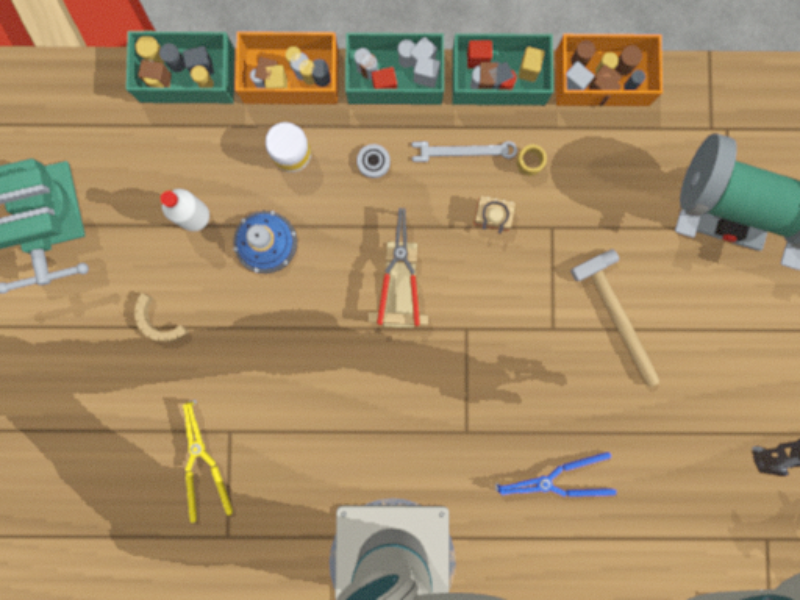

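View pics/side0.png

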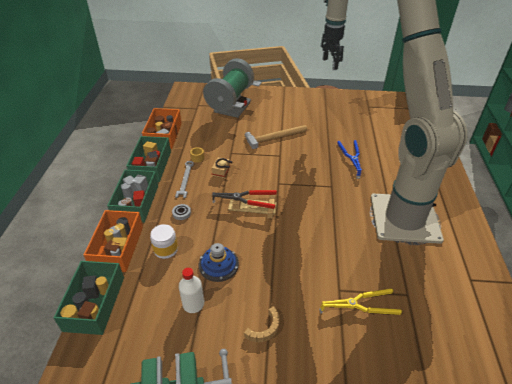

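The top view shows the red pliers (handles about (398,300), tips (402,210) in the 800 px picture), the ring on its block (495,215), lugs towards lower right, and the axle on the blue wheel (262,238). The side view agrees.

```bash
cat > h.py <<'E'
from station import *
import cv2,numpy as np
from scipy.spatial.transform import Rotation as Ro
def ray(c,u,v,fish=False):
    x,y=(u-c["cx"])/c["fx"],(v-c["cy"])/c["fy"]
    if fish:
        r=np.hypot(x,y); d=np.array([x/r*np.sin(r),y/r*np.sin(r),np.cos(r)]) if r>1e-9 else np.array([0,0,1.])
    else: d=np.array([x,y,1.])
    R=np.array(c["R"]);t=np.array(c["t"]); return -R.T@t, R.T@d
def onz(c,u,v,z,fish=False):
    o,d=ray(c,u,v,fish); return o+d*(z-o[2])/d[2]
def proj(c,X,fish=False):
    p=np.array(c["R"])@X+np.array(c["t"])
    if fish:
        th=np.arctan2(np.hypot(p[0],p[1]),p[2]);k=th/np.hypot(p[0],p[1]); return c["cx"]+c["fx"]*p[0]*k,c["cy"]+c["fy"]*p[1]*k
    return c["cx"]+c["fx"]*p[0]/p[2],c["cy"]+c["fy"]*p[1]/p[2]
def tool():
    s=observe();R=Ro.from_rotvec(s["ee_rot"]).as_matrix();return s,R
def delta(p,yaw_x=None):
    "mm shift in tool axes to TCP p; roll deg to bring tool x to heading yaw_x"
    s,R=tool();d=R.T@(np.array(p)-s["eef_pos"])*1000
    h=np.degrees(np.arctan2(R[1,0],R[0,0])); r=None
    if yaw_x is not None: r=-((yaw_x-h+180)%360-180)   # tool z is down
    return np.round(d,1),round(h,2),r
def comps(m,amin):
    n,l,st,ce=cv2.connectedComponentsWithStats(m.astype(np.uint8)*255)
    return [(l==i,st[i],ce[i]) for i in range(1,n) if st[i][4]>=amin]
E
python3 - <<'E'
from h import *
a=cv2.imread("pics/top0.png");hsv=cv2.cvtColor(a,cv2.COLOR_BGR2HSV);c=calibration("top")
H,S,V=cv2.split(hsv)
red=((H<8)|(H>172))&(S>150)&(V>90); red[:150]=0
for m,st,ce in comps(red,20):
    print("red",st,ce,onz(c,*ce,.045+0.0))
blue=(H>100)&(H<125)&(S>120);blue[250:]=0
for m,st,ce in comps(blue,60):
    print("blue",st,ce,onz(c,*ce,.046))
for n,u,v,z in[("axletop",262/1.5625,235/1.5625,.084),("tips",402/1.5625,210/1.5625,.05),("pivot",400/1.5625,252/1.5625,.05),("ring",495/1.5625,213/1.5625,.042)]: print(n,onz(c,u,v,z))
cv2.imwrite("pics/crop.png",np.hstack([cv2.resize(a[115:165,290:350],(480,400),interpolation=cv2.INTER_CUBIC),cv2.resize(a[130:180,150:190],(320,400),interpolation=cv2.INTER_CUBIC)]))
s,R=tool();print(R)
E
```

```text
red [463 150   9   5  33] [466.6969697  151.78787879] [ 0.59847723 -0.61995705  0.045     ]
red [241 175   8  33 112] [244.75892857 191.5       ] [0.48147777 0.01758766 0.045     ]
red [263 176   5  33  98] [265.25510204 191.74489796] [ 0.48100064 -0.04087869  0.045     ]
blue [152 137  35  35 625] [170.3712 155.0592] [0.5852358  0.23107352 0.046     ]
axletop [0.59216221 0.23147351 0.084     ]
tips [ 0.64534121 -0.01752351  0.05      ]
pivot [ 0.56771928 -0.01414987  0.05      ]
ring [ 0.642167   -0.18923698  0.042     ]
[[ 9.21133485e-01  3.89246333e-01 -6.27690049e-04]
 [ 3.89246837e-01 -9.21132477e-01  1.36416123e-03]
 [-4.71909309e-05 -1.50090096e-03 -9.99998873e-01]]
```

View pics/crop.png

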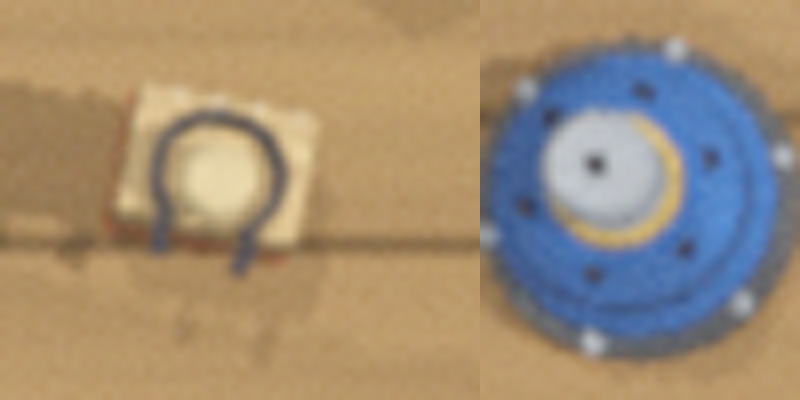

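The crop shows the ring's gap facing the image bottom, slightly left (lugs at crop (162,245) and (243,270)), so the ring's heading is about -12°. The axle end is at crop (598,165). Next I turn the tool to the pliers' heading, then go above the grip.

```bash
python3 -m pendant '[[[0,0,-15,6.3,85],[0,0,-15,6.3,85],[0,0,-15,6.3,85],[0,0,-10,6.2,85],[-5,-41,0,0,85],[-5,-41,0,0,85],[-5,-41,0,0,85],[-5,-41,0,0,85]]]' 60; python3 - <<'E'
from h import *
print(delta([.49,-.012,.24],-2.2),observe()["eef_pos"])
c=calibration("wrist");s,R=tool();print("cam in tool",R.T@(-np.array(c["R"]).T@np.array(c["t"])-s["eef_pos"]))
E
```

```text
time: 0.82
eef_pos: [0.2389, -0.4319, 0.2472]
ee_rot: [-3.14, 0.06, 0.0]
ft_force: [1.4, 0.2, 0.4]
opening: 0.0847
finger_force: 0.0
(array([ 234.8, -429.2,    7.4]), np.float64(-2.2), np.float64(-0.00277637646215112)) [ 0.2388501  -0.43190219  0.24715204]
cam in tool [ 0.07515089 -0.00059754 -0.18010858]
```

```bash
python3 -m pendant '[[[19,-36,0,0,85],[19,-36,0,0,85],[19,-36,0,0,85],[19,-36,0,0,85],[20,-36,0,0,85],[20,-36,0,0,85],[20,-36,0,0,85],[20,-36,0,0,85]]]' ; python3 -m pendant '[[[20,-36,0,0,85],[20,-36,2,0,85],[20,-36,3,0,85],[19,-33,2,0,85],[0,0,0,0,85],[0,0,0,0,85],[0,0,0,0,85],[0,0,0,0,85]]]'; python3 - <<'E'
from h import *
c=calibration("wrist");im=grab_frame("wrist");cv2.imwrite("pics/w1.png",im[:,:,::-1])
H,S,V=cv2.split(cv2.cvtColor(im,cv2.COLOR_RGB2HSV));red=((H<8)|(H>172))&(S>130)&(V>70)
for m,st,ce in comps(red,150):
    ys,xs=np.nonzero(m);P=np.array([onz(c,u,v,.053,True)[:2] for u,v in zip(xs,ys)])
    k=cv2.fitLine(P.astype(np.float32),cv2.DIST_L2,0,.01,.01).ravel()
    print(st,ce,P.mean(0),P.min(0),P.max(0),k)
print(delta([.508,-.012,.026],-2.2))
E
```

```text
time: 1.48
eef_pos: [0.4067, -0.1504, 0.2478]
ee_rot: [3.141, -0.06, 0.0]
ft_force: [1.1, -1.5, 0.3]
opening: 0.0851
finger_force: 0.0
time: 2.15
eef_pos: [0.4898, -0.0159, 0.2405]
ee_rot: [3.14, -0.064, -0.001]
ft_force: [-0.5, 0.3, 0.1]
opening: 0.085
finger_force: 0.0
[217 130  14  72 620] [223.47580645 165.3516129 ] [0.48465112 0.01882203] [0.43735126 0.00808073] [0.52987683 0.03022768] [ 0.9892907  -0.14595862  0.48465112  0.01882203]
[260 130  16  71 590] [267.80508475 165.24067797] [ 0.48244961 -0.03750992] [ 0.43601116 -0.04591353] [ 0.52782422 -0.02885037] [ 0.99586964  0.09079496  0.48244962 -0.03750992]
(array([ 18. ,  -4.9, 214.6]), np.float64(-2.34), np.float64(-0.1407616619174803))
```

View pics/w1.png

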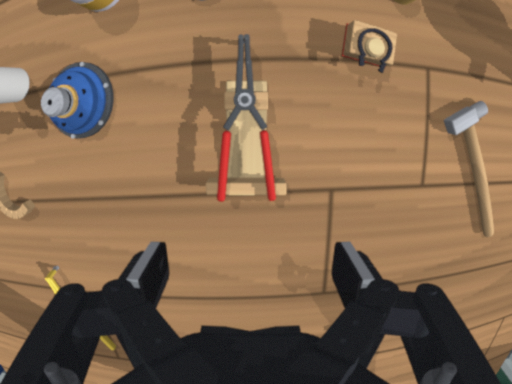

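The wrist view shows the red pliers with handles at (223,165) and (268,165), pivot (245,99), tips (244,38); ring at (373,45), axle end (55,100). The grip is at about (0.5095, -0.010), heading -1.7°. I descend next.

```bash
python3 -m pendant '[[[10,-3,10,-0.6,85],[9.7,-3,30,0,85],[0,0,38,0,85],[0,0,38,0,85],[0,0,36,0,85],[0,0,32,0,85],[0,0,22,0,85],[0,0,14.5,0,85]]]' ; python3 -m pendant '[[[0,0,0,0,85],[0,0,0,0,64],[0,0,0,0,60.5],[0,0,0,0,60.5],[0,0,0,0,60],[0,0,0,0,60],[0,0,0,0,60],[0,0,0,0,60]]]' 60; python3 - <<'E'
from h import *
c=calibration("wrist");im=grab_frame("wrist");cv2.imwrite("pics/w2.png",im[:,:,::-1])
cv2.imwrite("pics/s2.png",grab_frame("side")[:,:,::-1])
print(delta([.5095,-.010,.020],-1.7),observe()["eef_pos"])
E
```

```text
time: 2.87
eef_pos: [0.5086, -0.0107, 0.0179]
ee_rot: [3.14, -0.048, -0.005]
ft_force: [0.2, 0.7, 0.1]
opening: 0.0849
finger_force: 0.0
time: 3.53
eef_pos: [0.5107, -0.009, 0.0205]
ee_rot: [-3.141, 0.044, -0.001]
ft_force: [0.5, -0.6, -0.4]
opening: 0.06
finger_force: 0.0
(array([-1.1,  1. ,  0.3]), np.float64(-1.59), np.float64(0.10773709659002861)) [ 0.51057786 -0.00903335  0.02032308]
```

View pics/w2.png

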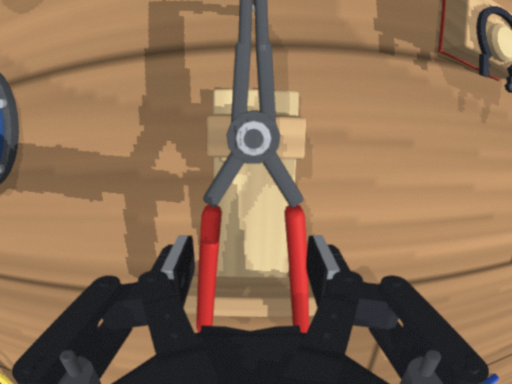

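The fingers straddle the red handles (left (208,265), right (298,265)), with no force yet. I close a little further.

```bash
python3 -m pendant '[[[0,0,0,0,59],[0,0,0,0,59],[0,0,0,0,59],[0,0,0,0,59],[0,0,0,0,58],[0,0,0,0,58],[0,0,0,0,58],[0,0,0,0,58]]]' 60
```

```text
time: 4.3
eef_pos: [0.5105, -0.0091, 0.0201]
ee_rot: [3.141, -0.044, -0.0]
ft_force: [0.7, -0.0, 0.3]
opening: 0.0576
finger_force: 0.0
```

```bash
python3 - <<'E'
from h import *
c=calibration("wrist");im=grab_frame("wrist");cv2.imwrite("pics/w3.png",im[:,:,::-1])
print(observe()["finger_force"],observe()["opening"])
a=cv2.imread("pics/w2.png")
def q(b):
    H,S,V=cv2.split(cv2.cvtColor(b,cv2.COLOR_BGR2HSV));red=((H<8)|(H>172))&(S>130)&(V>70)
    for v in (225,260,290,310):
        x=np.nonzero(red[v])[0]; print(v,x.min(),x.max(),end=' | ')
    # dark tips at row 20
    g=b.max(2)
    for v in (15,50):
        x=np.nonzero(b[v,225:285,2]<100)[0]+225; print(v,x.min(),x.max(),end=' | ')
    print()
q(a);q(im[:,:,::-1].copy())
E
```

```text
0.0 0.058006856268185594
225 201 305 | 260 199 306 | 290 198 308 | 310 197 308 | 15 239 266 | 50 235 271 | 
225 200 305 | 260 199 304 | 290 197 308 | 310 197 308 | 15 239 266 | 50 235 271 |
```

```bash
python3 -m pendant '[[[0,0,0,0,57],[0,0,0,0,57],[0,0,0,0,57],[0,0,0,0,56],[0,0,0,0,56],[0,0,0,0,56],[0,0,0,0,56],[0,0,0,0,56]]]' 60;  python3 - <<'E'
from h import *
c=calibration("wrist")
b=cv2.imread("pics/w3.png")
H,S,V=cv2.split(cv2.cvtColor(b,cv2.COLOR_BGR2HSV));red=((H<8)|(H>172))&(S>130)&(V>70)
for v in (215,240,270,300,325):
    x=np.nonzero(red[v])[0]; print(v,onz(c,x.min(),v,.05,True),onz(c,x.max(),v,.05,True))
print(proj(c,np.array([.5105,-.009+.031,.05]),True),proj(c,np.array([.5105,-.009-.031,.05]),True))
E
```

```text
time: 5.02
eef_pos: [0.5105, -0.0091, 0.0201]
ee_rot: [-3.141, 0.044, -0.0]
ft_force: [0.7, 1.2, -0.4]
opening: 0.0559
finger_force: 0.0
215 [0.52547739 0.01823359 0.05      ] [ 0.52386229 -0.03841463  0.05      ]
240 [0.51010212 0.02021335 0.05      ] [ 0.50833751 -0.04021107  0.05      ]
270 [0.48976352 0.02350681 0.05      ] [ 0.4879071  -0.04069457  0.05      ]
300 [0.46654416 0.02682306 0.05      ] [ 0.4643878  -0.04413083  0.05      ]
325 [0.44409742 0.03032604 0.05      ] [ 0.44177845 -0.0458763   0.05      ]
(np.float64(196.866414568113), np.float64(239.39766509720533)) (np.float64(305.81277606860505), np.float64(236.63407491804867))
```

```bash
python3 -m pendant '[[[0,0,0,0,55],[0,0,0,0,55],[0,0,0,0,54.5],[0,0,0,0,54.5],[0,0,0,0,54],[0,0,0,0,54],[0,0,0,0,54],[0,0,0,0,54]]]' 60;  python3 - <<'E'
from h import *
im=grab_frame("wrist");cv2.imwrite("pics/w4.png",im[:,:,::-1])
b=im[:,:,::-1].copy();H,S,V=cv2.split(cv2.cvtColor(b,cv2.COLOR_BGR2HSV));red=((H<8)|(H>172))&(S>130)&(V>70)
for v in (225,260,290,310):
    x=np.nonzero(red[v])[0]; print(v,x.min(),x.max())
E
```

```text
time: 5.68
eef_pos: [0.5105, -0.0091, 0.0201]
ee_rot: [3.141, -0.044, 0.0]
ft_force: [-0.6, -0.7, 0.5]
opening: 0.0538
finger_force: 0.0
225 200 305
260 200 300
290 197 306
310 197 308
```

View pics/w4.png

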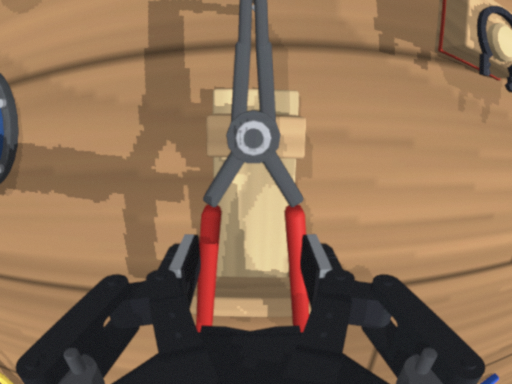

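```bash
python3 - <<'E'
from h import *
c=calibration("wrist")
for X in(.5105,.5215):
  for z in(.02,.03,.04,.05,.06,.07,.09):
    print(X,z,[np.round(proj(c,np.array([X,-.009+s*.027,z]),True)) for s in(1,-1)])
E
```

```text
0.5105 0.02 [array([210., 219.]), array([292., 217.])]
0.5105 0.03 [array([208., 225.]), array([294., 223.])]
0.5105 0.04 [array([206., 232.]), array([296., 230.])]
0.5105 0.05 [array([204., 239.]), array([299., 237.])]
0.5105 0.06 [array([201., 248.]), array([302., 245.])]
0.5105 0.07 [array([198., 257.]), array([305., 254.])]
0.5105 0.09 [array([191., 279.]), array([312., 276.])]
0.5215 0.02 [array([209., 203.]), array([292., 201.])]
0.5215 0.03 [array([207., 209.]), array([295., 207.])]
0.5215 0.04 [array([205., 215.]), array([297., 212.])]
0.5215 0.05 [array([202., 222.]), array([300., 219.])]
0.5215 0.06 [array([199., 229.]), array([302., 227.])]
0.5215 0.07 [array([196., 238.]), array([306., 235.])]
0.5215 0.09 [array([188., 258.]), array([314., 255.])]
```

The wrist view shows the finger tips covering the outer edges of the handles (row 260), which suggests they sit above the handles. I check this in the side view.

```bash
python3 - <<'E'
from h import *
c=calibration("side");im=grab_frame("side")[:,:,::-1].copy()
k=5;u0,v0=190,110
b=cv2.resize(im[v0:v0+110,u0:u0+150],None,fx=k,fy=k,interpolation=cv2.INTER_CUBIC)
R=Ro.from_rotvec(observe()["ee_rot"]).as_matrix();p=observe()["eef_pos"]
for z,col in((0,(0,0,255)),(-.019,(0,255,0)),(-.06,(255,0,255))):
  for y in(-.027,.027):
    u,v=proj(c,p+R@np.array([0,y,z]));cv2.circle(b,(int((u-u0)*k),int((v-v0)*k)),4,col,1)
cv2.imwrite("pics/s4.png",b)
E
```

```text
(no output)
```

View pics/s4.png

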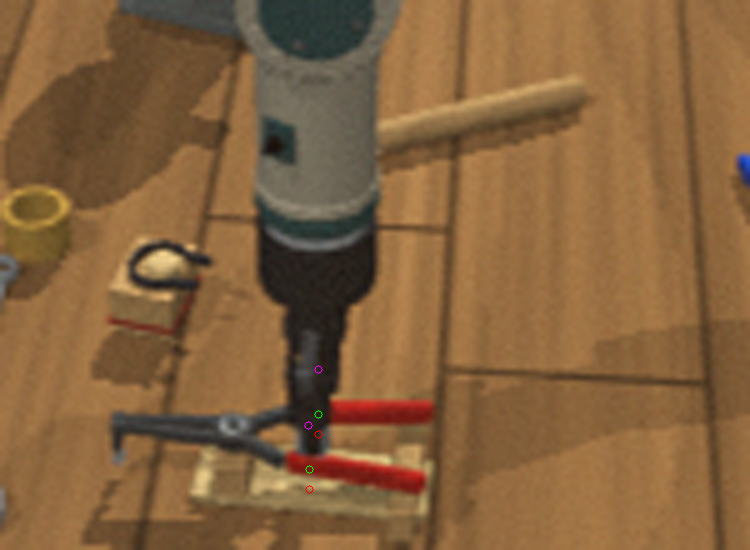

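The side view shows the near finger ending at about crop (313,455), just above the near red handle: the real tips sit roughly 30 mm above the nominal TCP. I open, go lower watching the force, and close again.

```bash
python3 - <<'E'
from h import *
c=calibration("side")
for P in([.5105,.0205,.045],[.5105,.0205,.053],[.5105,.0205,.026]):
    u,v=proj(c,np.array(P));print((u-190)*5,(v-110)*5)
E
python3 -m pendant '[[[0,0,0,0,80],[0,0,0,0,80],[0,0,0,0,80],[0,0,0,0,80],[0,0,4,0,80],[0,0,4,0,80],[0,0,4,0,80],[0,0,3,0,80]]]' 60
python3 -m pendant '[[[0,0,0,0,70],[0,0,0,0,62],[0,0,0,0,60],[0,0,0,0,60],[0,0,0,0,60],[0,0,0,0,60],[0,0,0,0,59],[0,0,0,0,59]]]' 60
```

```text
309.86030895362234 466.1578687266483
309.8024613659527 457.54351271641167
309.9959021139128 486.34968315398555
time: 6.45
eef_pos: [0.5101, -0.0091, 0.0045]
ee_rot: [3.141, -0.044, -0.001]
ft_force: [0.3, -0.8, 0.1]
opening: 0.0801
finger_force: 0.0
time: 7.12
eef_pos: [0.5098, -0.0091, 0.0056]
ee_rot: [3.141, -0.044, -0.002]
ft_force: [-3.7, 0.7, 8.8]
opening: 0.0591
finger_force: 10.6
```

```bash
python3 -m pendant '[[[0,0,0,0,80],[0,0,0,0,80],[0,0,0,0,80],[0,0,3,0,80],[0,0,3,0,80],[0,0,3,0,80],[0,0,0,0,72],[0,0,0,0,66]]]' 60
python3 -m pendant '[[[0,0,0,0,62],[0,0,0,0,61],[0,0,0,0,61],[0,0,0,0,60],[0,0,0,0,60],[0,0,0,0,59.5],[0,0,0,0,59.5],[0,0,0,0,59.5]]]' 60
python3 - <<'E'
from h import *
c=calibration("wrist");im=grab_frame("wrist");cv2.imwrite("pics/w5.png",im[:,:,::-1]);s=grab_frame("side")
b=np.hstack([cv2.resize(im[:,:,::-1],(480,360)),cv2.resize(s[160:230,200:290,::-1],(320,249),interpolation=cv2.INTER_CUBIC)[:249]]) if 0 else None
a=cv2.resize(im[150:330,130:380,::-1],(400,288));d=cv2.resize(s[170:230,200:283,::-1],(400,288),interpolation=cv2.INTER_CUBIC)
cv2.imwrite("pics/v5.png",np.hstack([a,d]))
E
```

```text
time: 7.78
eef_pos: [0.5102, -0.0091, -0.0043]
ee_rot: [3.141, -0.044, -0.001]
ft_force: [-0.9, 0.1, -0.1]
opening: 0.0662
finger_force: 0.0
time: 8.45
eef_pos: [0.5098, -0.0091, -0.0032]
ee_rot: [3.141, -0.044, -0.001]
ft_force: [-2.7, 0.1, 8.2]
opening: 0.0597
finger_force: 10.9
```

View pics/v5.png

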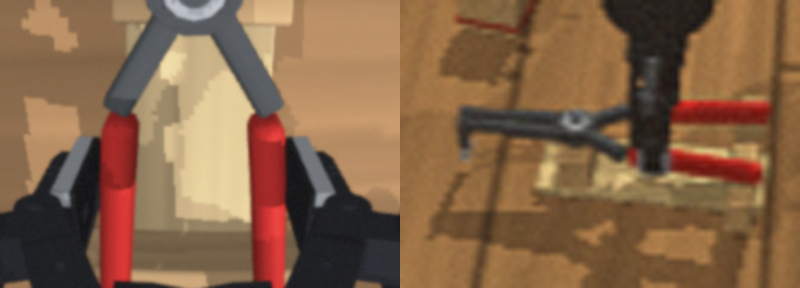

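Now both fingers enclose the red handles with about 11 N (crop pads at (80,170) and (310,165)). I lift and move to a place where the wrist camera sees the ring beside the pliers.

```bash
python3 -m pendant '[[[0,0,-4,0,59.5],[0,0,-9,0,59.5],[0,0,-14,0,59.5],[0,0,-16,0,59.5],[0,0,-18,0,59.5],[0,0,-18,0,59.5],[0,0,-16,0,59.5],[0,0,-10,0,59.5]]]' 60
python3 -m pendant '[[[4,10,0,0,59.5],[10,18,0,0,59.5],[12,22,0,0,59.5],[11,22,0,0,59.5],[11,20,0,0,59.5],[8,15,0,0,59.5],[4,9,0,0,59.5],[0,0,0,0,59.5]]]' 60
python3 - <<'E'
from h import *
s=observe();print(s["eef_pos"],s["ee_rot"])
c=calibration("wrist");im=grab_frame("wrist");cv2.imwrite("pics/w6.png",im[:,:,::-1])
for n in("side","top"):cv2.imwrite(f"pics/{n}6.png",grab_frame(n)[:,:,::-1])
np.save("c6.npy",c,allow_pickle=True)
w=cv2.resize(im[:,:,::-1],(496,372))
t=cv2.imread("pics/side6.png")
b=np.hstack([w,cv2.resize(t[150:224,190:250],(302,372),interpolation=cv2.INTER_CUBIC)])
cv2.imwrite("pics/v6.png",b)
E
```

```text
time: 9.22
eef_pos: [0.5114, -0.0091, 0.1032]
ee_rot: [-3.141, 0.044, -0.004]
ft_force: [0.5, -0.0, -1.5]
opening: 0.0593
finger_force: 7.2
time: 9.88
eef_pos: [0.5672, -0.1303, 0.1002]
ee_rot: [3.14, -0.05, -0.001]
ft_force: [-0.1, -0.5, -1.1]
opening: 0.0601
finger_force: 7.2
[ 0.5672321  -0.13031107  0.10018904] [ 3.13958843e+00 -5.02161357e-02 -7.65663639e-04]
```

View pics/v6.png

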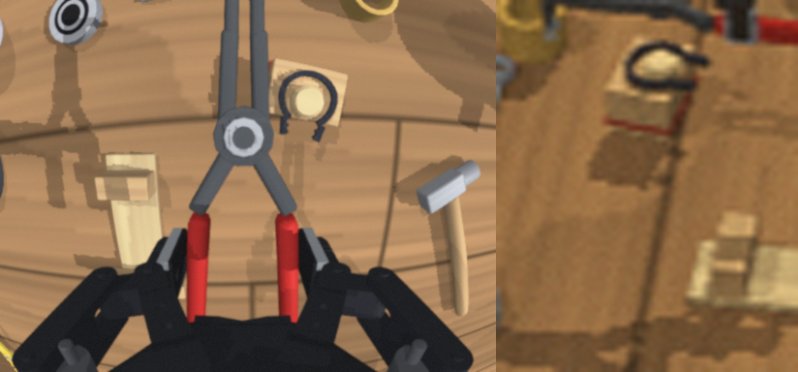

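The wrist view shows the ring in the open (about (315,103) in full pixels, lugs at (293,132) and (329,137)), with pivot at (252,141). The side crop shows the ring and the pliers' arms above it. I measure numerically.

```bash
cat > ringm.py <<'E'
from h import *
def pivot(b):
    p=b[115:170,225:285].astype(int); m=(p.min(2)>150)
    cs=comps(m,15);k=max(cs,key=lambda q:q[1][4]); return k[2]+[225,115],k[1][4]
def ring(b,c,box,z=.045):
    u0,u1,v0,v1=box;H,S,V=cv2.split(cv2.cvtColor(b,cv2.COLOR_BGR2HSV))
    m=np.zeros(V.shape,bool);m[v0:v1,u0:u1]=((V<85)&((S<90)|((H>95)&(H<135))))[v0:v1,u0:u1]
    k=max(comps(m,30),key=lambda q:q[1][4])[0];ys,xs=np.nonzero(k)
    return np.array([onz(c,u,v,z,True)[:2] for u,v in zip(xs,ys)]),k
E
python3 - <<'E'
from ringm import *
from scipy.optimize import least_squares
for n in("w2","w5","w6"): print(n,pivot(cv2.imread(f"pics/{n}.png")))
c=np.load("c6.npy",allow_pickle=True).item();b=cv2.imread("pics/w6.png")
P,k=ring(b,c,(283,360,60,155));print(len(P),P.min(0),P.max(0))
# iterate circle fit on far part
cen=P.mean(0)+[.008,0];
for _ in range(8):
    d=P-cen;hd=np.radians(-12);x=d@[np.cos(hd),np.sin(hd)];Q=P[x>-.012]
    A=np.c_[2*Q,np.ones(len(Q))];s=np.linalg.lstsq(A,(Q**2).sum(1),rcond=None)[0];cen=s[:2]
print("centre",cen,"r mean",np.sqrt(s[2]+cen@cen),np.hypot(*(P-cen).T).max())
r=np.hypot(*(P-cen).T);L=P[(r>.029)];lab=L[:,1]
# split lugs with kmeans
_,l,ce=cv2.kmeans(L.astype(np.float32),2,None,(3,50,1e-6),5,cv2.KMEANS_PP_CENTERS);print("lugs",len(L),ce,np.bincount(l.ravel()));mid=ce.mean(0)
h=cen-mid;print("mid",mid,"dist",np.hypot(*h),"heading",np.degrees(np.arctan2(*h[::-1])), "lug normal",np.degrees(np.arctan2(*(ce[0]-ce[1]))),np.hypot(*(ce[0]-ce[1])))
print("extent along x:",((P-cen)@(h/np.hypot(*h))).min(),((P-cen)@(h/np.hypot(*h))).max())
# pliers in tool frame: pivot & handles
s,R=tool()
for n,cc in(("w6",c),):
    pv=onz(c,*pivot(b)[0],.1002+.049+.006,True);print("pivot world",pv,"tool",R.T@(pv-s["eef_pos"])*1000)
for v in(15,60):
    g=np.nonzero((b[v].max(1)<125)&(np.arange(512)>215)&(np.arange(512)<290))[0];print(v,g.min(),g.max(),g[:],)
cv2.imwrite("pics/m6.png",k*255)
E
```

```text
w2 (array([253.51724138, 137.22504537]), np.int32(551))
w5 (array([251.41423126, 141.59974587]), np.int32(787))
w6 (array([251.42428198, 140.62532637]), np.int32(766))
999 [ 0.6058138  -0.21032623] [ 0.66413707 -0.16169608]
centre [ 0.64077547 -0.18553105] r mean 0.022087320194310978 0.036523934288894666
lugs 142 [[ 0.6099157  -0.19402106]
 [ 0.6164316  -0.16446169]] [70 72]
mid [ 0.6131736  -0.17924137] dist 0.02830941468993451 heading -12.836871950161306 lug normal -167.5688 0.030269023
extent along x: -0.03256129464652459 0.023217703517601124
pivot world [ 0.62548313 -0.13196171  0.1552    ] tool [ 59.27531524   5.013448   -54.76542893]
15 231 272 [231 232 233 234 235 236 237 238 239 240 241 242 243 244 245 246 258 259
 260 261 262 263 264 265 266 267 268 269 270 271 272]
60 226 276 [226 227 228 229 230 231 232 233 234 235 236 237 238 239 240 241 242 243
 244 245 258 259 260 261 262 263 264 265 266 267 268 269 270 271 272 273
 274 275 276][ WARN:0@0.254] global loadsave.cpp:1063 imwrite_ Unsupported depth image for selected encoder is fallbacked to CV_8U.
```

```bash
python3 -m pendant '[[[0,0,0,2.5,59.5],[0,0,0,3.4,59.5],[0,0,0,3,59.5],[0,0,0,2,59.5],[0,0,0,0,59.5],[0,0,0,0,59.5],[0,0,0,0,59.5],[0,0,0,0,59.5]]]'; python3 - <<'E'
from h import *
print(delta([.4789,-.1490,.0605],-12.7))
E
```

```text
time: 10.7
eef_pos: [0.5671, -0.1261, 0.1011]
ee_rot: [-3.123, 0.34, 0.0]
ft_force: [-0.1, -0.7, -1.4]
opening: 0.0597
finger_force: 7.2
(array([-81.2,  41.3,  40.6]), np.float64(-12.42), np.float64(0.28463086936028503))
```

```bash
cat >> ringm.py <<'E'
def measure(b,c,hd,guess,z=.045):
    u,v=proj(c,np.array([*guess,z]),True);u,v=int(u),int(v)
    P,k=ring(b,c,(max(u-40,0),min(u+40,511),max(v-42,0),v+52),z)
    P=P[np.hypot(*(P-guess).T)<.04];cen=np.array(guess)
    e=np.array([np.cos(hd),np.sin(hd)])
    for _ in range(10):
        Q=P[((P-cen)@e>-.012)];A=np.c_[2*Q,np.ones(len(Q))];s=np.linalg.lstsq(A,(Q**2).sum(1),rcond=None)[0];cen=s[:2]
    L=P[np.hypot(*(P-cen).T)>.029]
    _,l,ce=cv2.kmeans(L.astype(np.float32),2,None,(3,50,1e-6),5,cv2.KMEANS_PP_CENTERS);mid=ce.mean(0);h=cen-mid
    print((u,v),len(P),"cen",cen,"r",np.sqrt(s[2]+cen@cen),"lugs",ce.tolist(),"mid",mid,np.hypot(*h),"head",np.degrees(np.arctan2(h[1],h[0])),"ext",((P-cen)@e).min(),((P-cen)@e).max())
E
python3 - <<'E'
from ringm import *
s,R=tool();c=calibration("wrist");im=grab_frame("wrist");b=im[:,:,::-1].copy();cv2.imwrite("pics/w7.png",b);np.save("c7.npy",c,allow_pickle=True)
print(s["eef_pos"]);measure(b,c,np.radians(-12.7),(.641,-.1855))
pu=pivot(b);pv=onz(c,*pu[0],s["eef_pos"][2]+.055,True);print(pu,R.T@(pv-s["eef_pos"])*1000, "cam",R.T@(-np.array(c["R"]).T@c["t"]-s["eef_pos"]))
E
```

```text
[ 0.56709982 -0.1261369   0.10113251]
(304, 89) 919 cen [ 0.64087163 -0.18596338] r 0.02187970506450313 lugs [[0.6167742013931274, -0.16461551189422607], [0.6097604036331177, -0.19411389529705048]] mid [ 0.6132673  -0.17936471] 0.02838206276114756 head -13.443975466623478 ext -0.0323659317632507 0.023045805683638593
(array([251.97748344, 140.42516556]), np.int32(755)) [ 58.21170796   0.29796632 -55.01065539] cam [ 0.0750596  -0.00043943 -0.18011418]
```

```bash
python3 -m pendant '[[[-6,3,0,0.6,59.5],[-14,7,2,0,59.5],[-17,9,8,0,59.5],[-17,9,10,0,59.5],[-14,7,10,0,59.5],[-9,4,6,0,59.5],[-4,2,4,0,59.5],[0,0,1,0,59.5]]]'; python3 -m pendant '[[[0,0,0,0,59.5],[0,0,0,0,59.5],[0,0,0,0,59.5],[0,0,0,0,59.5],[0,0,0,0,59.5],[0,0,0,0,59.5],[0,0,0,0,59.5],[0,0,0,0,59.5]]]'
python3 - <<'E'
from h import *
print(delta([.4792,-.1484,.0605],-13))
s,R=tool();im=grab_frame("side")[:,:,::-1].copy();t=grab_frame("top")[:,:,::-1].copy();cv2.imwrite("pics/side8.png",im);cv2.imwrite("pics/top8.png",t)
T=s["eef_pos"]+R@np.array([.1385,0,-.022])
for n,i in(("side",im),("top",t)):
    c=calibration(n);print(n,"pin end",proj(c,T-[0,0,.0075]),"mid",proj(c,T),"arm",proj(c,T+[0,0,.026]))
    u,v=map(int,proj(c,T));print(np.round(u-14),v-12);print(cv2.cvtColor(i,cv2.COLOR_BGR2GRAY)[v-12:v+12,u-14:u+14])
E
```

```text
time: 11.42
eef_pos: [0.4773, -0.1488, 0.0597]
ee_rot: [3.121, -0.36, -0.003]
ft_force: [-1.0, 0.5, -1.8]
opening: 0.0595
finger_force: 7.2
time: 12.08
eef_pos: [0.4791, -0.1483, 0.0602]
ee_rot: [-3.121, 0.358, -0.0]
ft_force: [-0.1, -0.8, -1.7]
opening: 0.0597
finger_force: 7.2
(array([ 0.1,  0.1, -0.3]), np.float64(-13.09), np.float64(-0.08858984062271702))
side pin end (np.float64(228.251133924303), np.float64(156.87881565925267)) mid (np.float64(228.1614458447462), np.float64(155.24576207262825)) arm (np.float64(227.84580194476894), np.float64(149.49847207042328))
214 143
[[ 87  87  92  91  93  87  83  80  83 103 121 119 121 114 112 114 113 105
   89  90 112 126 116 117 120 121 125 127]
 [ 86  92  90  89  90  85  85  85 107 123 123 123 117 116 115 113 115 102
   78  83 113 120 120 119 120 122 126 127]
 [ 88  90  91  91  86  87 113 117 121 119 121 118 117 115 113 118 112  97
   78  93 116 121 119 117 123 123 124 129]
 [ 88  91  89  89  97 113 119 120 121 121 122 119 115 118 111 111 113  96
   78 105 119 121 120 122 120 125 124 128]
 [ 88  88  90  92 115 123 119 120 123 118 121 117
[... 4619 characters left out ...]
155 157 158 155 156 143 144 141 146 141 138 126 106 112 127 132 110 109
  112 121 134 141 145 139 142 141 143 141]
 [154 157 157 156 157 151 143 140 140 137 141 124 107 113 132 127 105 105
  120 131 141 142 145 143 141 140 143 139]
 [148 151 154 153 155 152 147 140 133 147 156 148 126 112 137 133 111 112
  131 139 143 140 139 141 140 141 142 141]
 [147 152 154 151 148 152 148 139 127 147 168 166 134 115 148 155 143 124
  130 144 140 141 139 142 139 143 139 142]
 [146 145 149 150 147 149 146 134 121 148 166 168 136 116 162 168 161 130
  133 145 143 141 141 144 147 139 141 147]
 [147 148 147 147 145 147 139 134 125 147 169 165 141 121 162 173 167 138
  145 148 144 144 141 140 145 146 147 149]]
```

```bash
cat > sag.py <<'E'
from h import *
def sag(f,T,h,ds=(12,20,28,36,44,52,60)):
    "T = pin mid predicted (level), h heading; prints vertical px offset of arms along length and mm equivalent"
    g=cv2.cvtColor(cv2.imread(f),cv2.COLOR_BGR2GRAY).astype(float);c=calibration("side")
    o=[]
    for d in ds:
        X=np.array(T)+[-d/1000*np.cos(h),-d/1000*np.sin(h),.026];u,v=proj(c,X);sc=(proj(c,X-[0,0,.01])[1]-v)/10
        ui=int(round(u));vi=int(round(v));col=np.clip(85-g[vi-7:vi+9,ui],0,None);o.append((d,round(((col*np.arange(vi-7,vi+9)).sum()/col.sum()-v)/sc,1),round(col.sum())))
    print(f,o)
E
python3 - <<'E'
from sag import *
T0=np.array([.5097-.0017+.140*np.cos(.0297),-.0091-.14*np.sin(.0297),.019]);sag("pics/s2.png",T0,-.0297)
s,R=tool();sag("pics/side8.png",s["eef_pos"]+R@np.array([.1385,0,-.022]),np.radians(-13))
E
```

```text
pics/s2.png [(12, np.float64(2.6), 101), (20, np.float64(2.2), 104), (28, np.float64(13.3), 205), (36, np.float64(-2.9), 160), (44, np.float64(2.4), 124), (52, np.float64(3.2), 151), (60, np.float64(2.7), 140)]
pics/side8.png [(12, np.float64(4.5), 139), (20, np.float64(4.0), 122), (28, np.float64(4.7), 133), (36, np.float64(4.6), 133), (44, np.float64(5.9), 141), (52, np.float64(5.4), 145), (60, np.float64(4.7), 151)]
```

```bash
python3 -m pendant '[[[0,0,3,0,59.5],[0,0,6,0,59.5],[0,0,7,0,59.5],[0,0,7,0,59.5],[0,0,6,0,59.5],[0,0,5,0,59.5],[0,0,2.5,0,59.5],[0,0,1,0,59.5]]]';python3 -m pendant '[[[0,0,0,0,59.5],[0,0,0,0,59.5],[0,0,0,0,59.5],[0,0,0,0,59.5],[0,0,0,0,59.5],[0,0,0,0,59.5],[0,0,0,0,59.5],[0,0,0,0,59.5]]]'
python3 - <<'E'
from h import *
import sag as S
s,R=tool();print(delta([.4792,-.1484,.0225],-13))
b=grab_frame("side")[:,:,::-1];cv2.imwrite("pics/side9.png",b);b=grab_frame("top")[:,:,::-1];cv2.imwrite("pics/top9.png",b)
S.sag("pics/side9.png",s["eef_pos"]+R@np.array([.1385,0,-.022]),np.radians(-13),(28,36,44,52,60))
a=cv2.imread("pics/side9.png")[130:190,195:265];b=cv2.imread("pics/top9.png")[120:180,285:350]
cv2.imwrite("pics/v9.png",np.hstack([cv2.resize(a,(400,343),interpolation=cv2.INTER_CUBIC),cv2.resize(b,(372,343),interpolation=cv2.INTER_CUBIC)]))
E
```

```text
time: 12.85
eef_pos: [0.4787, -0.1482, 0.0219]
ee_rot: [-3.121, 0.358, 0.002]
ft_force: [0.2, -0.3, -1.2]
opening: 0.0596
finger_force: 7.2
time: 13.52
eef_pos: [0.4791, -0.1483, 0.0227]
ee_rot: [3.121, -0.358, 0.0]
ft_force: [-0.4, 0.3, -1.7]
opening: 0.0597
finger_force: 7.2
(array([0.1, 0. , 0.2]), np.float64(-13.09), np.float64(-0.0949564810972845))
pics/side9.png [(28, np.float64(5.2), 113), (36, np.float64(6.4), 143), (44, np.float64(5.3), 138), (52, np.float64(4.8), 148), (60, np.float64(2.7), 149)]
```

View pics/v9.png

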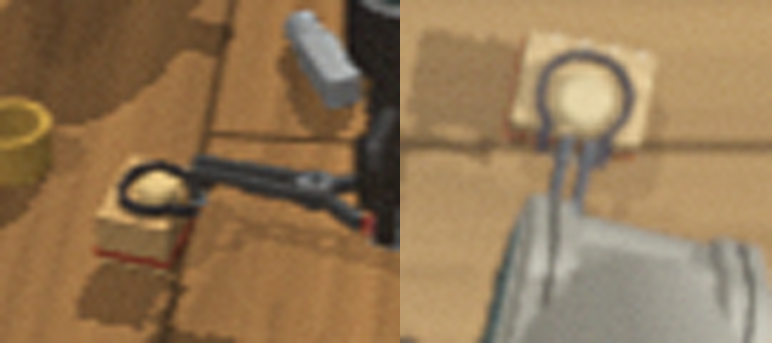

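The last picture shows the pins standing between the two lugs (side crop (200,170); top crop tips (565,145)/(595,145) between lugs (545,148)/(608,155)), with no contact force. I squeeze.

```bash
python3 -m pendant '[[[0,0,0,0,55],[0,0,0,0,51],[0,0,0,0,47],[0,0,0,0,44],[0,0,0,0,41],[0,0,0,0,38],[0,0,0,0,36],[0,0,0,0,36]]]' 80;python3 -m pendant '[[[0,0,0,0,36],[0,0,0,0,36],[0,0,0,0,36],[0,0,0,0,36],[0,0,0,0,36],[0,0,0,0,36],[0,0,0,0,36],[0,0,0,0,36]]]'
python3 - <<'E'
from ringm import *
s,R=tool();b=grab_frame("side")[:,:,::-1];cv2.imwrite("pics/side10.png",b);cv2.imwrite("pics/top10.png",grab_frame("top")[:,:,::-1]);w=grab_frame("wrist")[:,:,::-1].copy();cv2.imwrite("pics/w10.png",w)
print(s["ft_force"],s["finger_force"],s["opening"],pivot(w))
E
```

```text
time: 14.28
eef_pos: [0.479, -0.1483, 0.0226]
ee_rot: [-3.121, 0.358, 0.0]
ft_force: [-0.7, -0.3, -0.6]
opening: 0.038
finger_force: 80.2
time: 14.95
eef_pos: [0.479, -0.1483, 0.0226]
ee_rot: [-3.121, 0.358, 0.0]
ft_force: [-0.5, -0.1, -2.0]
opening: 0.0376
finger_force: 80.2
[-0.52328824 -0.08997154 -2.01009062] 80.2178469474893 0.03763490667683198 (array([251.76744186, 132.14774282]), np.int32(731))
```

```bash
python3 -m pendant '[[[0,0,-2,0,36],[0,0,-5,0,36],[0,0,-9,0,36],[0,0,-12,0,36],[0,0,-14,0,36],[0,0,-14,0,36],[0,0,-10,0,36],[0,0,-4,0,36]]]';python3 -m pendant '[[[0,0,0,0,36],[0,0,0,0,36],[0,0,0,0,36],[0,0,0,0,36],[0,0,0,0,36],[0,0,0,0,36],[0,0,0,0,36],[0,0,0,0,36]]]'
python3 - <<'E'
from ringm import *
s,R=tool();
for n in("side","top","wrist"):cv2.imwrite(f"pics/{n}11.png",grab_frame(n)[:,:,::-1])
w=cv2.imread("pics/wrist11.png");print(s["eef_pos"],s["opening"],pivot(w))
# pixels expected for ring center in side/top and dark mask dumps
h=np.radians(-13);T=s["eef_pos"]+R@np.array([.142+.0262,0,-.020]);print("pred ring",T)
for n in("side","top"):
    c=calibration(n);u,v=proj(c,T);print(n,u,v)
    g=cv2.cvtColor(cv2.imread(f"pics/{n}11.png"),cv2.COLOR_BGR2GRAY);u,v=int(u),int(v)
    for r in g[v-16:v+18,u-20:u+22]: print(''.join('#' if x<70 else '+' if x<95 else '.' if x<120 else ' ' for x in r))
E
```

```text
time: 15.77
eef_pos: [0.4801, -0.1486, 0.0946]
ee_rot: [3.121, -0.358, 0.005]
ft_force: [0.6, 0.4, -1.9]
opening: 0.0374
finger_force: 80.3
time: 16.43
eef_pos: [0.4789, -0.1483, 0.0924]
ee_rot: [-3.121, 0.358, 0.001]
ft_force: [0.2, -0.7, -2.0]
opening: 0.038
finger_force: 80.3
[ 0.47894322 -0.14832015  0.09243454] 0.03800365642095157 (array([252.44608567, 131.78286558]), np.int32(677))
pred ring [ 0.64277687 -0.18642747  0.11237469]
side 220.0384745315224 146.98900275014134
++++++++++++++++++++++++++++++.....+..  . 
+++++#+++++++++++++++++++++++......+.     
++++++++++++#+++++++++++++++......++.     
++++++++++++++++++++.+++++++++....++.  .. 
+++++++++++++++++++.++++++++++++++#+.  . .
+++++#++++++++++++++++++++++++++++#+.  .  
+++##++++++++++++++++++++++++++++##+.     
++++#++++++++++++++++++++++++++++##. . . .
++++#++++++++++++++++++++++++++++#+.  .   
++#+#+++++++++++++++++++++. ..+++++    .  
+++++++++++++++++++++++++.  .+#++++       
++++++++++++++++++++++++.   .#####++..    
++++++++++++++++++++++++.  .+########+++. 
++++++++++++++++++++++++.. .+##++########+
+++++++++++++++++
[... 1629 characters left out ...]
                +           
      .     .                 +           
     .      ..                +           
     .      ..                .           
    ..      ..               ..           
    ..      ++               .            
    ..     .++              ..            
           .+.              ..            
   ..      .#+             .              
    .      +++.            .              
    ..     .+..           ..              
    ....  .....          ....             
   .........+...         ...              
   ...+++.+++.....      ..... .           
........+...+..+++.........+..............
       .....+..................           
            .         ....
```

```bash
cat > tri.py <<'E'
from h import *
def bh(f,k=9):
    g=cv2.cvtColor(cv2.imread(f),cv2.COLOR_BGR2GRAY);return cv2.morphologyEx(cv2.GaussianBlur(g,(3,3),0),cv2.MORPH_BLACKHAT,np.ones((k,k))).astype(float),g
def tri(ct,pt,cs,ps):
    o1,d1=ray(ct,*pt);o2,d2=ray(cs,*ps);d1/=np.linalg.norm(d1);d2/=np.linalg.norm(d2)
    A=np.c_[d1,-d2];t=np.linalg.lstsq(A,o2-o1,rcond=None)[0];a,b=o1+t[0]*d1,o2+t[1]*d2;return (a+b)/2,np.linalg.norm(a-b)*1000
def topring(f,T,hd,z,reach=(.017,.031)):
    "circle fit to weighted dark points on plane z, arc away from the lugs"
    W,g=bh(f);c=calibration("top");u,v=map(int,proj(c,np.array([*T[:2],z])))
    vv,uu=np.mgrid[v-18:v+19,u-18:u+19];w=np.clip(W[v-18:v+19,u-18:u+19]-18,0,None)
    P=np.array([onz(c,a,b,z)[:2] for a,b in zip(uu.ravel(),vv.ravel())]);w=w.ravel();cen=np.array(T[:2]);e=np.array([np.cos(hd),np.sin(hd)])
    for _ in range(15):
        d=P-cen;r=np.hypot(*d.T);k=(w>0)&(d@e>-.010)&(r>reach[0])&(r<reach[1])
        A=np.c_[2*P[k],np.ones(k.sum())]*np.sqrt(w[k])[:,None];s=np.linalg.lstsq(A,(P[k]**2).sum(1)*np.sqrt(w[k]),rcond=None)[0];cen=s[:2]
    return cen,np.sqrt(s[2]+cen@cen),k.sum()
E
python3 - <<'E'
from tri import *
ct,cs=calibration("top"),calibration("side")
for z in(.100,.105,.110):
    cen,r,n=topring("pics/top11.png",(.643,-.188),np.radians(-13),z);print(z,cen,r,n,"side pred px",proj(cs,np.array([*cen,z])))
# expected side extents of level ring
cen,_,_=topring("pics/top11.png",(.643,-.188),np.radians(-13),.105)
for til in(0,.1,.2):
  a=np.linspace(0,2*np.pi,72);h=np.radians(-13)
  X=np.c_[np.cos(a)*np.cos(til),np.sin(a),-np.cos(a)*np.sin(til)]*.0243
  Rz=Ro.from_euler('z',h).as_matrix();p=np.array([proj(cs,np.array([*cen,.105])+Rz@x) for x in X]);print(til,p.min(0),p.max(0))
g=cv2.cvtColor(cv2.imread("pics/side11.png"),cv2.COLOR_BGR2GRAY);print(g[140:160,211:240])
E
```

```text
0.1 [ 0.64187908 -0.19057343] 0.024425124665375487 108 side pred px (np.float64(220.64421265650088), np.float64(149.05844090634477))
0.105 [ 0.64081063 -0.18986249] 0.024325957530616546 108 side pred px (np.float64(220.83469909408785), np.float64(148.08328835298047))
0.11 [ 0.63974219 -0.18915155] 0.024226790395853546 108 side pred px (np.float64(221.02618819225995), np.float64(147.1030029038492))
0 [214.03802003 144.00133982] [227.61532711 152.26112337]
0.1 [214.10949897 144.13425626] [227.55854977 152.12714672]
0.2 [214.23923947 144.19439558] [227.44361423 152.06218542]
[[ 83  83  85  84  87  87  90  92  88  88  88  84  82  86 111 123 123  97
   71  69  77  87  71  92 122 124 124 123 124]
 [ 86  84  82  83  86  94  90  91  89  87  85  85  80 112 121 123 120  97
   55  49  56  59  65  77  90 104 113 122 120]
 [ 79  88  83  86  86  94  92  92  94  87  84  82  86 112 125 120 117  92
   59  47  51  47  49  49  54  61  70  84  85]
 [ 84  81  83  86  91  91  89  92  90  76  77  76  84  99 115 122 119  94
   55  61  79  77  62  56  55  45  46  52  55]
 [ 84  86  85  85  90  91  80  53  43
[... 1199 characters left out ...]
127 125 122 123 122 128 123 124 101  81  89 105
  107  81  85 108 108 106 104 105 100  96  92]
 [121 125 130 129 124 128 128 126 120 123 118 122 121 124 118 116 119 113
   97  76  94 115 119 121 124 122 121 122 126]
 [119 126 128 128 127 125 124 124 120 115 115 117 120 114 116 115 115 112
   93  79 102 118 121 121 122 125 127 124 125]
 [123 129 129 126 128 123 139 152 137 133 128 125 120 118 114 115 118 111
   90  82 112 120 121 123 119 121 123 125 123]
 [125 125 128 127 126 129 161 172 174 178 186 173 161 155 142 132 121 112
   86  80 112 123 118 122 120 123 125 125 125]
 [128 125 128 120 126 147 169 171 175 174 172 174 176 178 182 167 157 147
  100  88 115 122 119 120 119 123 124 123 124]]
```

```bash
python3 - <<'E'
from tri import *
ct,cs=calibration("top"),calibration("side")
cen,r,n=topring("pics/top0.png",(.6388,-.185),np.radians(-13),.0425,(.015,.029));print("ring0 top:",cen,r,n,"wrist said .6408 -.1858; side pred",proj(cs,np.array([*cen,.0425])))
a=np.linspace(0,2*np.pi,72);p=np.array([proj(cs,np.array([*cen,.0425])+.022*np.array([np.cos(t),np.sin(t),0])) for t in a]);print("side ext pred",p.min(0),p.max(0))
g=cv2.cvtColor(cv2.imread("pics/side0.png"),cv2.COLOR_BGR2GRAY);u,v=map(int,proj(cs,np.array([*cen,.0425])));print(u-10,v-8);print(g[v-8:v+9,u-10:u+11])
# axle end
for n,c in(("top",ct),("side",cs)):
    b=cv2.imread(f"pics/{n}0.png");H,S,V=cv2.split(cv2.cvtColor(b,cv2.COLOR_BGR2HSV));u,v=map(int,proj(c,np.array([.590,.231,.084])))
    print(n,u,v)
    for q in range(v-14,v+18): print(q,''.join('B' if S[q,x]>110 and 95<H[q,x]<125 else 'y' if S[q,x]>70 and H[q,x]<40 else '#' if V[q,x]<80 else 'o' if V[q,x]<140 else ' ' for x in range(u-20,u+22)))
E
```

```text
ring0 top: [ 0.64197973 -0.18875502] 0.021700375023753004 121 wrist said .6408 -.1858; side pred (np.float64(221.41132256599244), np.float64(161.79367250789122))
side ext pred [215.42499451 158.05313964] [227.39033384 165.61104003]
211 153
[[120 126 132 128 127 129 126 121 121 121 121 117 120 116 117 113 112 113
  104  85  68]
 [121 124 126 132 125 128 125 122 122 121 124 123 123 121 119 113 119 115
  102  82  85]
 [123 127 131 127 124 129 125 127 122 124 120 122 121 117 111 115 117 117
  100  82  95]
 [122 129 130 129 125 126 125 125 121 121 124 121 121 122 115 119 114 114
   93  79 102]
 [126 127 128 124 128 126 142 158 143 135 126 121 120 122 119 113 117 114
   89  78 114]
 [129 130 128 126 131 134 161 173 141 113  94  72  64  89 103 117 127 120
   92  82 116]
 [122 130 125 125 134 150 130  78  45  38  51  61  54  47  38  76 163 174
  112  88 121]
 [127 129 127 129 138 122  75  37  61 105 163 198 178 120  72  44  69 100
   81  92 114]
 [127 127 127 131 141  91  41  71 140 186 204 207 206 206 182 117  56  43
   41  52  66]
 [131 126 125 142 111  53  76 148 180 192 201 203 200 197 1
[... 2986 characters left out ...]
yyyyyyyyyyyyyo    ooo     yyyyyyyyyyyyyyyy
247 yyyyyyyyyyyyyo   o##o      Boyyyyyyyyyyyyy
248 yyyyyyyyyyyoo     oo     o BBoyyyyyyyyyyyy
249 yyyyyyyyyyoBoo          oooBBBooyyyyyyyyyy
250 yyyyyyyyyoBBooo        oooooB#BBoyyyyyyyyy
251 yyyyyyyyoBBBoooo      ooooyoBBBBB#oyyyyyyy
252 yyyyyyyoo#BBooooooooooooooyyoBBBBBo yyyyyy
253 yyyyyyoBB#BoyyooooooooooooyyoBBBBBoooyyyyy
254 yyyyyyBBBBBoyyooooooooooooyyoBBBBBBB#yyyyy
255 yyyyyoBBBBBoyooooooooooo#oyyoBBBBBBBB#yyyy
256 yyy oBBBBBBoyyo#oooooo##yyyyBBBBBBBBB#yyyy
257 yy   BBBBBBoyyo#########yyyoBBBBBBBBBo#yyy
258 yyooBBBBBBBByyyyo#####oyyyyoBBo#BBBBBB#yyy
259 yy#oBBBBBBBBoyyyyyyyyyyyyy#BBB##BBBBBB##yy
260 yy#BBBBBBBBBBoyyyyyyyyyyy#BBBBBBBBBBBB##yy
```

```bash
python3 -m pendant '[[[0,0,-2,-1.5,36],[0,0,-4,-3,36],[0,0,-5,-4,36],[0,0,-5,-4.5,36],[0,0,-5,-4,36],[0,0,-2,-3.5,36],[0,0,0,-2,36],[0,0,0,-0.5,36]]]'; python3 - <<'E'
from h import *
ct=calibration("top");print("axle hole top",onz(ct,164,150.35,.084),"corr -1.1,+2.9mm");print(delta([.491,.153,.115],10))
E
```

```text
time: 17.25
eef_pos: [0.4792, -0.1485, 0.116]
ee_rot: [3.129, 0.274, 0.001]
ft_force: [0.3, -0.3, -2.4]
opening: 0.0373
finger_force: 80.4
axle hole top [0.59225882 0.24169669 0.084     ] corr -1.1,+2.9mm
(array([  64.1, -294.9,    1. ]), np.float64(10.02), np.float64(0.018275784385451743))
```

```bash
python3 -m pendant '[[[2,-8,0,0,36],[4,-18,0,0,36],[6,-26,0,0,36],[6,-28,0,0,36],[6,-28,0,0,36],[6,-28,0,0,36],[6,-28,0,0,36],[6,-28,0,0,36]]]';python3 -m pendant '[[[6,-28,0,0,36],[6,-28,0,0,36],[5,-24,0,0,36],[4,-18,0,0,36],[2,-11,0,0,36],[1,-5,0,0,36],[0,0,0,0,36],[0,0,0,0,36]]]';python3 -m pendant '[[[0,0,0,0,36],[0,0,0,0,36],[0,0,0,0,36],[0,0,0,0,36],[0,0,0,0,36],[0,0,0,0,36],[0,0,0,0,36],[0,0,0,0,36]]]'; python3 - <<'E'
from tri import *
s,R=tool();c=calibration("wrist");w=grab_frame("wrist")[:,:,::-1].copy();cv2.imwrite("pics/w12.png",w);np.save("c12.npy",c,allow_pickle=True)
for n in("side","top"):cv2.imwrite(f"pics/{n}12.png",grab_frame(n)[:,:,::-1])
print(s["eef_pos"],s["opening"])
u,v=map(int,proj(c,np.array([.591,.2446,.084]),True));print(u,v)
H,S,V=cv2.split(cv2.cvtColor(w,cv2.COLOR_BGR2HSV))
for q in range(max(v-40,0),v+44,2): print(q,''.join('B' if S[q,x]>110 and 95<H[q,x]<125 else 'y' if S[q,x]>70 and H[q,x]<40 else '#' if V[q,x]<80 else 'o' if V[q,x]<140 else ' ' for x in range(max(u-50,0),min(u+52,511))))
E
```

```text
time: 17.92
eef_pos: [0.487, 0.0501, 0.1156]
ee_rot: [-3.13, -0.271, 0.0]
ft_force: [0.1, -0.6, -2.2]
opening: 0.0375
finger_force: 80.4
time: 18.58
eef_pos: [0.4912, 0.1632, 0.1155]
ee_rot: [3.129, 0.269, -0.001]
ft_force: [0.2, -0.8, -1.9]
opening: 0.0377
finger_force: 80.4
time: 19.25
eef_pos: [0.4914, 0.1645, 0.1156]
ee_rot: [-3.13, -0.271, -0.0]
ft_force: [-0.8, 0.5, -1.5]
opening: 0.0379
finger_force: 80.4
[0.4914143  0.16445604 0.11563638] 0.037904874820288634
164 53
13 yyyyyyyyyyyyyyyyyyyyyyyyyyyyyyyyyyyyyyyyyyyyyyyyyyoo#ooooooooBBBBBBBBBBBBBBBBBBBBBBBBBBBBBBBo       o#
15 yyyyyyyyyyyyyyyyyyyyyyyyyyyyyyyyyyyyyyyyyyyyyyooo#o#oooBBBBBBBBBBBBBBBBBBBBBBBBBBBBBBBBBBBBBBBBB  ooo#
17 yyyyyyyyyyyyyyyyyyyyyyyyyyyyyyyyyyyyyyyooyoo##o#oooBBBBBBBBBBBBBBBBBBBBBBBBBBBBBBBBBBBBBBBBBBBBBBBBBBo
19 yyyyyyyyyyyyyyyyyyyyyyyyyyyyyyyyyyyyyo    oooooBBBBBBBBBBBBBBBBBBBBBBBBBBBBBBBBBBBBBBBBBBBBBBBBBBBBBBo
21 yyyyyyyyyyyyyyyyyyyyyyyyyyyyyyyyyyyy       ooBBBBBBBBBBBBBBBBBBBBBBBBBBBBBBBBBBBBoBBBBBBBBBBBBBBBBBBBB
23 yyyyyyyyyyyyyyyyyyyyyyyyyyyyyyyyyyyyoo    BBBBBBBBBBBBBBBBBBBBBBBBBBBBBBBBBBBB######oBBB
[... 3130 characters left out ...]
BBBBBBBBBBo yyyyyyyyyyyyyyyyyyyyyyyyyo BBBBBBBBBBBBBBBBBBBBBBBBB
85 yyyyyyyyyyyyyyyyyyo####oBBBBBBBBBBBBBBBBBBBBBBBBBBB  oo  yyyyyyyyyyyy ooo BBBBBBBBBBBBBBBBBBBBBBBBBBBB
87 yyyyyyyyyyyyyyyyyyyo####oBBBBBBBBBBBBBBBBBBBBBBBBBBBBBBBBBBBB BBBBBBBBBBBBBBBBBBBBBBBBBB###BBBBBBBBBBB
89 yyyyyyyyyyyyyyyyyyyyo####oBBBBBBBBBBBBBBBBBBBBBBBBBBBBBBBBBBBBBBBBBBBBBBBBBBBBBBBBBBBB#####BBBBBBBBBBB
91 yyyyyyyyyyyyyyyyyyyyyo####BBBBBBBBBBBBBBBBBBBBBBBBBBBBBBBBBBBBBBBBBBBBBBBBBBBBBBBBBBB######BBBBBBBBBBB
93 yyyyyyyyyyyyyyyyyyyyyyooo#oBBBBBBBBBBBBBBBBBBBB##BBBBBBBBBBBBBBBBBBBBBBBBBBBBBBBBBBBBBBBBBBBBBBBBBBBBB
95 yyyyyyyyyyyyyyyyyyyyyyoooooooBBBBBBBBBBBBBBBBBB######BBBBBBBBBBBBBBBBBBBBBBBBBBBBBBBBBBBBBBBBBBBBBBBBB
```

```bash
python3 - <<'E'
from tri import *
c=np.load("c12.npy",allow_pickle=True).item();ct,cs=calibration("top"),calibration("side")
w=cv2.cvtColor(cv2.imread("pics/w12.png"),cv2.COLOR_BGR2GRAY)
vv,uu=np.mgrid[42:63,150:182];k=np.clip(110-w[42:63,150:182].astype(float),0,None);hu,hv=(uu*k).sum()/k.sum(),(vv*k).sum()/k.sum()
A=onz(c,hu,hv,.084,True);print("axle wrist",hu,hv,A)
At=onz(ct,164,150.35,.084);print("axle top raw",At,"bias",At-A); print("side hole pred from A",proj(cs,A),"obs 216.5 246.8")
s,R=tool();
zr=s["eef_pos"][2]+.0158
r0=s["eef_pos"]+R@np.array([.1645,0,-.0158]);print("ring kin",r0)
cen,r,n=topring("pics/top12.png",r0,np.radians(10),zr);print("ring top raw",cen,r,n,"tool frame raw",(R.T@(np.array([*cen,zr])-s["eef_pos"]))*1000)
pr=proj(cs,np.array([*cen,zr]));print("side pred",pr)
u,v=map(int,pr);g=cv2.cvtColor(cv2.imread("pics/side12.png"),cv2.COLOR_BGR2GRAY);print(u-14,v-10);print(g[v-10:v+12,u-14:u+18])
E
```

```text
axle wrist 165.85422446406054 52.097099621689786 [0.59219456 0.2440388  0.084     ]
axle top raw [0.59225882 0.24169669 0.084     ] bias [ 6.42550372e-05 -2.34210415e-03  5.55111512e-17]
side hole pred from A (np.float64(216.7492453673296), np.float64(246.6332624500524)) obs 216.5 246.8
ring kin [0.65345322 0.19276864 0.13142187]
ring top raw [0.655522   0.19019935] 0.02415500138237774 109 tool frame raw [166.09579529   2.88696153 -15.79951206]
side pred (np.float64(196.7726405003057), np.float64(220.32947824609508))
182 210
[[ 30  30  84 126  86  77 144 165 122  91  97 110 111 107 109 114 112 118
  119 116 119 122  92  57  49  47  46  46  42  53  52  53]
 [ 35  70 131 118  65  97 155 162 123  95 100 106 114 111 110 118 120 117
  116 117 120 122 105  61  43  52  55  56  59  60  56  52]
 [ 84 131 118  65  80 149 166 136  96  98  99  98 107 111 115 114 120 119
  118 118 123 126 103  62  46 101 123 124 126 127 119 104]
 [ 97  63  52  84 145 167 143  97  86  97  99 100 109 109 116 118 118 116
  115 115 127 124 101  62  48 100 122 127 127 127 124 117]
 [ 70  89 139 167 167 142  98  77  86
[... 1657 characters left out ...]
5  33  38  85 118 121 118 120 116]
 [118 109 110 111 113 116 124 118  92  59  43  39  42  42  43  41  35  36
   39  53  69  67  59  68  65  75 113 120 119 119 122 121]
 [116 111 112 113 117 119 120 119 116 102  75  55  49  43  45  46  46  68
   79 116 128 127 127 123 130 128 127 126 119 120 120 117]
 [115 115 109 111 117 120 122 117 120 117 118 121 122 121 121 124 130 129
  132 131 127 129 124 129 125 126 124 122 114 117 122 118]
 [114 109 113 114 117 114 120 116 116 117 117 122 125 121 123 125 127 130
  130 126 122 126 122 122 128 125 124 117 116 117 122 112]
 [114 113 112 115 123 118 115 115 113 120 117 121 120 118 118 121 125 127
  129 127 126 125 124 124 129 125 120 120 115 121 119 109]]
```

```bash
python3 -m pendant '[[[-3,-4,0,0,36],[-8,-9,0,0,36],[-11,-13,0,0,36],[-11,-13,0,0,36],[-10,-11,5,0,36],[-6,-7,8,0,36],[-3,-4,10,0,36],[0,0,7,0,36]]]';python3 -m pendant '[[[0,0,0,0,36],[0,0,0,0,36],[0,0,0,0,36],[0,0,0,0,36],[0,0,0,0,36],[0,0,0,0,36],[0,0,0,0,36],[0,0,0,0,36]]]'; cat > chk.py <<'E'
import sys
from tri import *
tag=sys.argv[1];ct,cs=calibration("top"),calibration("side");s,R=tool()
for n in("side","top"):cv2.imwrite(f"pics/{n}{tag}.png",grab_frame(n)[:,:,::-1])
A=np.array([.5922,.2440]);At=np.array([.5923,.2417]);zr=s["eef_pos"][2]+.015
print(s["eef_pos"],s["ft_force"],s["finger_force"],"zr",zr);print("delta to nominal",delta([.4292,.2158,s["eef_pos"][2]],10))
cen,r,n=topring(f"pics/top{tag}.png",(*At,),np.radians(10),zr);e=(cen-At)*1000;t=R.T@np.array([*e,0]);print("top: ring-axle mm world",e,"tool",t,"r",r,n)
g=cv2.cvtColor(cv2.imread(f"pics/side{tag}.png"),cv2.COLOR_BGR2GRAY)
u,v=map(int,proj(cs,np.array([*A,zr])));print("side pred",proj(cs,np.array([*A,zr])),u-16,v-12)
a=np.linspace(0,6.28,72);p=np.array([proj(cs,np.array([*A,zr])+.0243*np.array([np.cos(t),np.sin(t),0])) for t in a]);print("level ext",p.min(0),p.max(0))
if len(sys.argv)>2: print(g[v-12:v+20,u-16:u+18])
E
python3 chk.py 13 1
```

```text
time: 20.07
eef_pos: [0.4273, 0.2174, 0.0852]
ee_rot: [-3.129, -0.277, 0.002]
ft_force: [0.1, -1.0, -1.4]
opening: 0.0378
finger_force: 80.4
time: 20.73
eef_pos: [0.4299, 0.2155, 0.0857]
ee_rot: [-3.13, -0.271, -0.0]
ft_force: [0.3, -0.4, -1.8]
opening: 0.0383
finger_force: 80.4
[0.42985633 0.2155263  0.08574191] [ 0.27550121 -0.39594038 -1.81822257] 80.42543530231342 zr 0.10074190646022364
delta to nominal (array([-0.6, -0.3, -0.1]), np.float64(9.9), np.float64(-0.10060599861461128))
top: ring-axle mm world [5.93398144 1.04965729] tool [ 6.02608484e+00 -1.46478479e-02  1.77349189e-03] r 0.023185604015091222 129
side pred (np.float64(216.38623047606387), np.float64(242.85663420821405)) 200 230
level ext [207.80158647 236.34928614] [224.95012305 249.55611373]
[[127 127 124 ...  88  88  97]
 [131 128 125 ...  63  66  62]
 [126 127 125 ...  51  41  48]
 ...
 [ 58  59  74 ...  70  53  69]
 [ 59  66  81 ...  77  55  63]
 [ 64  76  83 ...  61  45  57]]
```

```bash
python3 - <<'E'
from tri import *
np.set_printoptions(linewidth=250,threshold=10**6)
ct,cs=calibration("top"),calibration("side")
for n,c,z in(("top",ct,.1007),("side",cs,.1007)):
    g=cv2.cvtColor(cv2.imread(f"pics/{n}13.png"),cv2.COLOR_BGR2GRAY);y=.2417 if n=="top" else .244
    p=proj(c,np.array([.5923,y,z]));u,v=map(int,p);print(n,p,"axle end centre",proj(c,np.array([.5923,y,.084])));print(v-14,u-14);print(g[v-14:v+15,u-14:u+15])
E
```

```text
top (np.float64(162.76092638808362), np.float64(149.29726788131663)) axle end centre (np.float64(163.99906487753066), np.float64(150.33531658898377))
135 148
[[154 154 151 149 153 154 149 155 155 153 146 135 130 131 129 125 121 129 126 118 108 113 121 115 121 153 176 163 146]
 [151 151 154 146 150 151 152 151 143 137 125 120 115 120 113 109 114 113 108 110 108 107 110 105 116 153 178 158 126]
 [152 149 141 133 130 131 130 134 130 118 114 112 108 102 101  94 105 108 108 115 109 112 117 117 110 134 148 127 110]
 [146 132 128 121 117 119 120 114 115 102 103  99  99  99  93  94  97 108 112 114 109 111 114 109 113 114 123 118 110]
 [124 123 119 117 119 119 117 122 117  97  93  88  92  90  86  90  89 101 103 108 112 109 107 114 114 109 108 115 115]
 [121 121 122 124 121 121 132 148 139 100  89  83  82  86  82  83  87  84  89  95 103  99  96 105 116 112 111 111 118]
 [119 122 124 124 121 119 129 148 144 106  81  75  89  82  87  87  88  86  87  92  87  80  75  88 117 115 116 114 115]
 [119 119 119 119 115 106 104 123 118  91  79  82 102 100 101 110 112 111 105  99  86  82  79  93 112 120 117
[... 5416 characters left out ...]
 95  89  80  75  82 100 116 121 134 135 121 135 143 152 148 129 104  93  85 112 106  82  64  68  73  69]
 [118 115  99  88  67  44  63  79 120 120 119 124 114 106 110 106 105 103  97  96  82  77 121 127 102  81  80  75  71]
 [118 104  87  75  54  44  70  98 127 111  98 114 118 121 120 108  96  92  87  83  82  85 119 122  97  80  79  81  72]
 [101  84  75  73  73  65  77 112 142 124  96  95 101 101 104  99  93  92  90  83  78  88 133 141 104  82  73  77  76]
 [ 88  67  73  76  78  76  83 108 116 111  98  98  99 106 102  96  91  92  83  76  62  84 135 123  86  75  74  71  71]
 [108  74  72  78  79  77  78  79 107 113  80  71  93  95  97  98  93  85  63  36  47 109 136 103  80  76  79  71  73]]
```

```bash
python3 -m pendant '[[[0.7,0,0,0,36],[0,0,1,0,36],[0,0,3,0,36],[0,0,4,0,36],[0,0,4,0,36],[0,0,4,0,36],[0,0,3,0,36],[0,0,1,0,36]]]';python3 -m pendant '[[[0,0,0,0,36],[0,0,0,0,36],[0,0,0,0,36],[0,0,1,0,36],[0,0,1.5,0,36],[0,0,1.5,0,36],[0,0,1,0,36],[0,0,0,0,36]]]';python3 -m pendant '[[[0,0,0,0,36],[0,0,0,0,36],[0,0,0,0,36],[0,0,0,0,36],[0,0,0,0,36],[0,0,0,0,36],[0,0,0,0,36],[0,0,0,0,36]]]'; python3 - <<'E'
from h import *
s=observe();print(s["eef_pos"],s["ft_force"],s["moment"])
E
```

```text
time: 21.5
eef_pos: [0.43, 0.2155, 0.0649]
ee_rot: [3.129, 0.271, -0.002]
ft_force: [0.0, 0.0, -2.8]
opening: 0.0378
finger_force: 80.4
time: 22.17
eef_pos: [0.4302, 0.2156, 0.0604]
ee_rot: [3.13, 0.271, -0.001]
ft_force: [-0.1, 0.2, -2.1]
opening: 0.0378
finger_force: 80.4
time: 22.83
eef_pos: [0.4304, 0.2157, 0.0606]
ee_rot: [3.13, 0.271, -0.0]
ft_force: [-0.1, 0.2, -2.3]
opening: 0.0378
finger_force: 80.4
[0.43039327 0.21570664 0.06062323] [-0.11249396  0.15289342 -2.2797112 ] [-0.00015152  0.03075748 -0.02700285]
```

```bash
python3 -m pendant '[[[0,0,1,0,36],[0,0,2,0,36],[0,0,2,0,36],[0,0,3,0,36],[0,0,3,0,36],[0,0,2,0,36],[0,0,1.5,0,36],[0,0,0.5,0,36]]]';python3 -m pendant '[[[0,0,0,0,36],[0,0,0,0,36],[0,0,0,0,36],[0,0,0,0,36],[0,0,0,0,36],[0,0,0,0,36],[0,0,0,0,36],[0,0,0,0,36]]]'; python3 - <<'E'
from tri import *
np.set_printoptions(linewidth=250,threshold=10**6)
ct,cs=calibration("top"),calibration("side");s,R=tool();print(s["eef_pos"],s["ft_force"],s["moment"]);zr=s["eef_pos"][2]+.015
for n,c in(("top",ct),("side",cs)):
    b=grab_frame(n)[:,:,::-1];cv2.imwrite(f"pics/{n}15.png",b);g=cv2.cvtColor(b,cv2.COLOR_BGR2GRAY);y=.2417 if n=="top" else .244
    p=proj(c,np.array([.5923,y,zr]));u,v=map(int,p)
    a=np.linspace(0,6.28,72);q=np.array([proj(c,np.array([.5923,y,zr])+.0243*np.array([np.cos(t),np.sin(t),0])) for t in a]);print(n,p,"level ext",q.min(0),q.max(0));print(v-14,u-14);print(g[v-14:v+15,u-14:u+15])
E
```

```text
time: 23.5
eef_pos: [0.4302, 0.2156, 0.0452]
ee_rot: [3.13, 0.271, -0.001]
ft_force: [0.1, -0.2, -1.7]
opening: 0.0378
finger_force: 80.4
time: 24.17
eef_pos: [0.4304, 0.2157, 0.0457]
ee_rot: [-3.13, -0.271, -0.0]
ft_force: [-0.5, 0.2, -2.5]
opening: 0.038
finger_force: 80.4
[0.43042792 0.21573299 0.04566346] [-0.47015667  0.23923503 -2.46823361] [ 0.02704818  0.03161181 -0.02295352]
top (np.float64(165.67527962246623), np.float64(151.74064609338356)) level ext [157.08345726 143.24599599] [174.25832834 160.25038856]
137 151
[[133 131 129 131 129 129 116 116 107 102 109 101  96 101 109 108 114 114 110 110 113 111 130 144 132 107 109 115 128]
 [120 118 118 120 115 114 100 106  98  88  96  90  91  96 102 105 109 106 110 114 113 115 113 117 118 111 110 109 111]
 [117 118 118 118 122 111  93  96  89  90  98  94 100 101 107 106 110 110 111 106 112 108 113 108 113 114 117 107 105]
 [121 120 119 131 146 140 107  86  93  95 100 106 106 103 107 107 113 109  96  90 102 113 108 113 112 115 118 117 116]
 [120 121 114 126 148 149 108  90  95  99 101 101 105 106 103 103 105  99  83  74  92 114 117 
[... 5777 characters left out ...]
 65  65  72  68  59  71  95 101 113 119 111 100 102 101  98  92  75  62  64  71  70  67  54  55  66  64]
 [ 73  67  71  68  48  47  53  61  59  70  85  94 105 105  99  98 100  81  67  58  65  75  79  76  75  73  74  71  61]
 [ 66  65  70  62  48  33  41  55  65  62  57  59  66  70  68  70  63  61  59  71  75  76  79  74  73  72  70  69  56]
 [ 60  61  64  63  62  47  55  66  61  61  62  56  58  60  60  57  58  59  70  73  75  70  72  72  69  73  68  56  45]
 [ 62  53  59  60  62  66  64  64  64  63  66  61  59  61  57  51  42  50  67  73  67  60  63  68  70  69  60  49  39]
 [ 66  54  55  60  61  64  70  65  62  61  64  57  61  61  58  39  28  38  62  74  64  57  52  64  70  60  47  44  44]]
```

```bash
python3 - <<'E'
from tri import *
np.set_printoptions(linewidth=250,threshold=10**6)
cs=calibration("side")
for r in(.0175,.0185,.020):
  print(r,[round(float(proj(cs,np.array([.5922,.244+r,z]))[1]),2) for z in(.056,.060,.064)])
print("collar front edge",proj(cs,np.array([.5922,.268,.054])),"wheelhub front",proj(cs,np.array([.5922,.244+.02,.084])))
g=cv2.cvtColor(cv2.imread("pics/side0.png"),cv2.COLOR_BGR2GRAY);print(g[250:264,213:222])
h=cv2.cvtColor(cv2.imread("pics/side15.png"),cv2.COLOR_BGR2GRAY);print(h[250:264,213:222])
b=cv2.imread("pics/side15.png");print(b[255:263,217]);b=cv2.imread("pics/side0.png");print(b[255:263,217])
E
```

```text
0.0175 [257.54, 256.68, 255.81]
0.0185 [257.82, 256.95, 256.08]
0.02 [258.23, 257.37, 256.5]
collar front edge (np.float64(216.15858143168526), np.float64(259.76840574096013)) wheelhub front (np.float64(215.7061743633857), np.float64(252.1000280327583))
[[154 162 167 164 162 168 162 150 123]
 [131 146 158 164 161 159 142 123 104]
 [119 121 122 120 119 117 114 110  99]
 [108 114 118 119 117 111 102  94  86]
 [ 96  97 105  99  94  91  88  92  81]
 [ 94  95 104 101  94  93  89  88  79]
 [ 70  89  99  98  96  91  89  63  39]
 [ 72  46  46  48  55  50  33  32  47]
 [113  92  70  59  58  58  67  90 101]
 [117 120 112 113 114 111 113 112 113]
 [105 106 120 116 119 118 113 102  93]
 [ 80  92 103 107 100  99  95  81  67]
 [ 61  60  67  68  67  68  67  61  60]
 [ 62  61  58  57  62  57  58  60  69]]
[[155 165 167 166 167 166 164 153 120]
 [133 147 157 162 159 155 145 124 105]
 [126 124 123 122 119 121 111 112 100]
 [109 116 116 119 120 116 103  96  89]
 [ 98 100 103  99  95  94  89  87  87]
 [ 97 100 105  97  96  94  89  84  84]
 [ 66  91 103 101  98  95  88  73  44]
 [ 32  46  49  60  65  54  40  34  35]
 [ 38  29  31  35  33  36  36  35  61]
 [ 70  49  45  43  38  48  58  71  88]
 [101 113 119 111 100 102 101  98  92]
 [ 85  94 105 105  99  98 100  81  67]
 [ 57  59  66  70  68  70  63  61  59]
 [ 62  56  58  60  60  57  58  59  70]]
[[ 95  96  96]
 [ 96  98  98]
 [ 61  64  67]
 [ 33  32  36]
 [ 29  36  46]
 [ 45  97 127]
 [ 48  95 127]
 [ 85  69  61]]
[[ 91  94  95]
 [ 92  96  97]
 [ 54  54  59]
 [ 52  57  63]
 [ 79 112 131]
 [ 52 116 150]
 [ 46  97 127]
 [ 83  67  60]]
```

```bash
cat > tilt.py <<'E'
from tri import *
from scipy.ndimage import map_coordinates
cs=calibration("side")
def fit(tag,C,hd,mask,r=.0243):
    g=cv2.GaussianBlur(cv2.cvtColor(cv2.imread(f"pics/side{tag}.png"),cv2.COLOR_BGR2GRAY).astype(np.float32),(0,0),.5)
    C=np.array(C,float);til=0.;e1=np.array([np.cos(hd),np.sin(hd),0]);e2=np.array([-np.sin(hd),np.cos(hd),0]);ph=np.radians([p for p in range(-150,151,6) if mask(p)])
    P=lambda q,p:proj(cs,C0+q[0]*e1+q[1]*np.array([0,0,1])+(r+q[3])*(np.cos(p)*(np.cos(q[2])*e1-np.sin(q[2])*np.array([0,0,1]))+np.sin(p)*e2))
    C0=C;q=np.zeros(4)
    for it in range(12):
        rows,res=[],[]
        c=np.array(P([q[0],q[1],q[2],q[3]-r],0))
        for p in ph:
            b=np.array(P(q,p));n=b-np.array(P(q-[0,0,0,.01],p));n/=np.linalg.norm(n);t=np.linspace(-2.2,2.2,45)
            d=map_coordinates(g,[b[1]+t*n[1],b[0]+t*n[0]],order=1);w=np.clip(np.percentile(d,25)+5-d,0,None);o=(w*t).sum()/w.sum()
            J=[(np.array(P(q+np.eye(4)[i]*1e-4,p))-b)@n/1e-4 for i in range(4)];rows.append(J);res.append(o)
        rows,res=np.array(rows),np.array(res);k=np.abs(res-np.median(res))<1.2
        q=q+.7*np.linalg.lstsq(rows[k],res[k],rcond=None)[0]
    print(tag,"dx,dz mm",q[:2]*1e3,"sag rad",q[2],"dr",q[3]*1e3,"rms px",res[k].std(),k.sum(),"z",C[2]+q[1])
fit("0",(.6409,-.1859,.0425),np.radians(-13),lambda p:abs(p)<125,.022)
fit("11",(.6400,-.1865,.1075),np.radians(-13),lambda p:abs(p)<120)
fit("12",(.655,.1927,.1306),np.radians(10),lambda p:abs(p)<120)
fit("13",(.5922,.2440,.1007),np.radians(9.9),lambda p:abs(p)<120)
fit("15",(.5922,.2440,.0607),np.radians(9.9),lambda p:-20<p<120)
E
python3 tilt.py
```

```text
0 dx,dz mm [-1.31194472 -0.92699638] sag rad 0.02815743700141042 dr 0.2555785111681385 rms px 0.1868947951497665 41 z 0.04157300362357832
11 dx,dz mm [-0.44304028 -0.01189069] sag rad 0.023514185174142374 dr -0.6337904292544861 rms px 0.09761419847056704 39 z 0.10748810931232217
12 dx,dz mm [-0.80914202  0.12432165] sag rad 0.047854936257688836 dr -0.1809030140614401 rms px 0.0625973946386976 39 z 0.13072432165041073
13 dx,dz mm [1.74243193 1.31621569] sag rad 0.11503815619654487 dr -1.1593184239148466 rms px 0.18745409873300456 39 z 0.1020162156922944
15 dx,dz mm [-21.19252888  51.47502146] sag rad 0.6874743008597888 dr 34.568556306128386 rms px 0.5780021687660272 21 z 0.11217502145599917
```

```bash
python3 -m pendant '[[[0.2,0,0.4,0,36],[0,0,0.4,0,36],[0,0,0,0,36],[0,0,0,0,36],[0,0,0,0,36],[0,0,0,0,36],[0,0,0,0,36],[0,0,0,0,36]]]';python3 -m pendant '[[[0,0,0,0,36],[0,0,0,0,36],[0,0,0,0,36],[0,0,0,0,36],[0,0,0,0,36],[0,0,0,0,36],[0,0,0,0,36],[0,0,0,0,36]]]'; python3 - <<'E'
from h import *
for i in range(4):
    grab_frame("side");s=observe();print(s["eef_pos"],s["ft_force"],s["moment"],s["finger_force"])
print(finish_job())
E
```

```text
time: 24.93
eef_pos: [0.4306, 0.2157, 0.0449]
ee_rot: [-3.13, -0.271, -0.0]
ft_force: [0.0, 0.4, -1.2]
opening: 0.0379
finger_force: 80.4
time: 25.6
eef_pos: [0.4306, 0.2158, 0.0448]
ee_rot: [-3.13, -0.271, -0.0]
ft_force: [0.4, 0.5, -2.2]
opening: 0.038
finger_force: 80.4
[0.43057524 0.21573549 0.04481972] [-0.10112345 -0.28857492 -1.82425835] [ 0.0050011   0.05881832 -0.00427896] 80.4475861613173
[0.43064061 0.21572862 0.04483508] [-0.29877614 -0.24609126 -2.27788584] [ 0.0142098   0.03840673 -0.02813666] 80.43390734586865
[0.43062521 0.2157559  0.04482676] [-0.24319618 -0.79646198 -1.36676953] [-0.02789564  0.01878576  0.0009731 ] 80.41018789750524
[0.43061602 0.21572925 0.04481771] [ 0.61361949  0.23395909 -1.87838919] [0.00668868 0.05807199 0.03556362] 80.43530322611332
the job is handed in; nothing more can be done
None
```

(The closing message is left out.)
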